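# Spot-temperature check of timer boards on a test jig

## Robot

A 6-joint arm with a two-finger parallel gripper is mounted at the origin on the work surface. World frame = base frame: x ahead of the robot, y to its left, z up, the work surface at z = 0. Lengths are in m, angles in rad, forces in N, time in s.
With the tool pointing down it reaches from about 0.375 to 0.9 m from the base axis. Payload 3.1 kg.
Tool frame: the origin (TCP) lies midway between the tips of the shut fingers; the grasp point (between the pads) lies 19 mm behind it (manip.pinch_z is the distance from the TCP to the grasp point, in m); z points along the fingers, y is the line along which they close (so a half turn about z gives the same grasp; the last joint's range is limited). The gripper opens to 85 mm and grips with 20 to 120 N. Pads are 22 mm wide; open, the fingers measure 114 mm over their backs; the gripper's body (76 mm by 85 mm) begins 54 mm behind the grasp point. The pads swing forward as they close: fully open they stand 13 mm farther back than shut.
Start: joints at [-1.444, 0.527, 1.433, -0, 1.181, -0.178], TCP at [0.188, -0.596, 0.231] pointing down, gripper open.
Joint ranges: [-3.08, 3.08], [-0.75, 2.2], [0.22, 2.44], [-1.43, 4.57], [0, 2.65], [-2.85, 2.85]. Speed limits (rad/s): [2.79, 2.79, 3.14, 3.14, 3.14, 3.14].

## Interface

Orientations are given as a unit quaternion [x, y, z, w].
In Python, from station import manip, viewer, ticket gives the robot as it stands.
- The arm moves only by the shell command python3 -m creep 'ROWS' [FORCE]. ROWS is JSON, a list of rows, each an object with "slide": the shift along the tool's x, y, z in cm, a list of three; "angular": the turn, a rotation vector about the tool's x, y, z in rad, a list of three; "claw": the opening, from -1 (shut) to 1 (fully open). A call has 1 to 10 rows; each row shifts and turns the commanded pose from where the row before left it, along the tool's axes as they then stand; what a row does not reach is not made up. A row lasts 1/12 s, in which the tool goes at most 41.7 mm and 7.16 degrees, less where a joint would pass 70% of its speed; a pose out of reach is approached as far as the arm can. A call with a gripper value outside its range is refused whole. The fingers move at their own pace and stop on an object; FORCE is the grip in N (left out, the last holds). Time passes only in rows, so rows that do not move let the fingers close. It gives the time, the measured TCP pose, the force, the opening and the grip force at its end, in the units of the state.
- manip.sense(): the state, without advancing time (a new reading comes with each control period).
- viewer.snapshot(name): name is "scene" or "top"; returns the picture (480x640x3 uint8, blue, green, red); there is no depth.
- viewer.calibration(name): a dict with "fov_y" (degrees; the focal length in pixels is half the picture's height over the tangent of half this angle, whatever the lens; pixels are square), "cx", "cy" (the principal point, pixels), "T" (4x4, takes a point from camera to world coordinates). Camera axes: x right, y up, looking along -z (the intrinsics and any distortion apply to the point x, -y, -z); pixel columns grow to the right and rows downward; lengths in m; the calibration is good to about 2 mm. A picture is of the moment at which its call begins. calibration takes no time and is no camera call.
- ticket.sign_off(): hands the job in; it is judged then, once.
The state is a dict: "t": time; "q": joint angles; "qd": joint speeds; "tau": joint torques, N m; "tcp_pos": TCP position; "tool_rot": TCP orientation; "force": force on the tool from outside, world axes, zero at the start; "ft_torque": the same for the moment, N m; "finger_gap": opening from 0.0 (shut) to 1.0 (fully open); "gripper_force": force on a finger pad.
Only numpy, scipy, OpenCV 4.12 (cv2) and the standard library are available. Lean on these libraries where they do the work, as an engineer would, in place of code of your own. Each camera call takes 0.05 s, during which the arm holds its last target. There are 200 camera calls.

## Task

Seat every timer board that is there fully down on the jig's pegs, one to a nest; with all of them seated and the supply off (white dot; switch it off if somebody left it on), turn its selector to the orange test mark. Take the infrared thermometer from its stand and point it at each board's black chip from about 8 cm away, holding it still on the chip for a good second, in the order of the test log: green, blue, red, yellow (skip colours that are not there), without touching the boards with it. Then lay the thermometer back in its stand the way it was, turn the supply off, leave the boards seated and let go of everything; leave the tin, the thumb nuts and the clamped board alone.

Things in the scene. Friction and masses are not known exactly. Their poses are not given: they have to be found in the camera images.
- nest0 (a point): Centre of the rightmost (-y) nest on the jig's top; axes as the jig. A seated board has its origin here and its axes parallel to these. Each nest is a black 78 x 48 mm field with two upright steel pegs, 5 mm in diameter, round-topped, 9.5 mm tall, at x -29, y 0 and x +29, y +14 mm from its centre, so a board fits one way round only.
- nest1 (a point): Centre of the second nest from the right, like nest0. The test jig is a fixed grey block with an aluminium top, 100 (x) x 290 (y) x 30 mm high, on the table; its four nests lie side by side along its y, 70 mm apart.
- nest2 (a point): Centre of the third nest from the right, like nest0.
- nest3 (a point): Centre of the leftmost (+y) nest, like nest0.
- board_green: Loose green board 76 (x) x 46 (y) x 4 mm, 50 g; None if absent. Origin: centre of underside. 7 mm through holes at x -29, y 0 and x +29, y +14. In its middle a beige timer housing 24 (x) x 22 (y), 4 to 16 mm above the underside: grip it across y. Black chip 16 x 16 with a white dot at x +22, y -6, top at 6.5 mm. Fits any nest.
- board_blue: Loose blue board 76 (x) x 46 (y) x 4 mm, 50 g; None if absent. Origin: centre of underside. 7 mm through holes at x -29, y 0 and x +29, y +14. In its middle a beige timer housing 24 (x) x 22 (y), 4 to 16 mm above the underside: grip it across y. Black chip 16 x 16 with a white dot at x +22, y -6, top at 6.5 mm. Fits any nest.
- board_red: Loose red board 76 (x) x 46 (y) x 4 mm, 50 g; None if absent. Origin: centre of underside. 7 mm through holes at x -29, y 0 and x +29, y +14. In its middle a beige timer housing 24 (x) x 22 (y), 4 to 16 mm above the underside: grip it across y. Black chip 16 x 16 with a white dot at x +22, y -6, top at 6.5 mm. Fits any nest.
- board_yellow: Loose yellow board 76 (x) x 46 (y) x 4 mm, 50 g; None if absent. Origin: centre of underside. 7 mm through holes at x -29, y 0 and x +29, y +14. In its middle a beige timer housing 24 (x) x 22 (y), 4 to 16 mm above the underside: grip it across y. Black chip 16 x 16 with a white dot at x +22, y -6, top at 6.5 mm. Fits any nest.
- chip_green (a point): Middle of the top of the green board's black chip: the spot to measure (axes as the board).
- chip_blue (a point): Middle of the top of the blue board's black chip: the spot to measure (axes as the board).
- chip_red (a point): Middle of the top of the red board's black chip: the spot to measure (axes as the board).
- chip_yellow (a point): Middle of the top of the yellow board's black chip: the spot to measure (axes as the board).
- selector (a joint): Angle of the supply's selector knob, rad, growing clockwise from above, range 0 to 1.8, any setting at the start. Four detents: 0 = off (white dot), 0.6, 1.2 = test mark (large orange dot), 1.8. Let go between them it springs to the nearer one. Turning takes up to about 0.1 N m. The pointer is the white line on its bar.
- selector_grip (a point): On the knob's axis, 18 mm above the supply's top; turns with the knob. Knob: disc 44 mm in diameter, 9 mm high, with a grip bar 40 mm long (this x; pointer end +x), 12 mm wide (y), 8 to 26 mm above the top. The supply is a fixed blue box 140 x 120 x 50 mm high; at joint 0 the bar lies along its 140 mm side, the knob 18 mm off its middle.
- thermometer: Loose yellow infrared thermometer, 200 g, always measuring (no trigger). Handle 120 (x) x 32 (y) x 28 (z) mm, origin at the centre of its underside; at its +x end a head of 34 mm diameter, 50 mm long, bent 60 degrees down. Grip the handle from above across y at its centre of mass, 12 mm ahead of and 14 mm above the origin. Starts on its stand.
- lens (a point): Lens, at the end of the head (87, 0, -23 mm from the thermometer's origin). This point's own z axis is the line of sight, pointing out of the lens: 60 degrees below the handle's +x when the handle is level; its position is what distances are measured from.
- rest (a point): Where the thermometer's origin lies when it rests on its stand, axes parallel. Fixed black stand: base 150 x 70 x 8 mm, two U-saddles 12 mm thick at x -45 and +36 mm, floors at this height (50 mm above the table), cheeks 39 mm apart inside and 16 mm higher; back stop at x -66 mm. Open between the saddles for the fingers.
- rest_lens (a point): Where the lens is when the thermometer rests on its stand.
- clamp: Fixed red aluminium bench clamp gripping an upright olive circuit board (bystander), 90 mm high; origin: centre of its underside.
- tip_tin: Loose round chrome soldering tip tin, 60 mm diameter, 24 mm high (bystander); origin: centre of underside.
- thumb_nut1: Loose brass thumb nut, 20 mm diameter, 14 mm high (bystander); origin: centre of underside.
- thumb_nut2: Another such brass thumb nut (bystander).
There are look-alikes about, which are no part of the job. Of the things that look like the board_blue, the middle-sized one is meant. Of the things that look like the board_green, take the one that is nearest to the robot's base at the start.

How it is judged:
On the way, in this order (a step that is already met when the one before it is completed fails the run):
1. every board that is there is seated on the jig while the supply is off (((distance between board_green and nest0 below 0.004 m and angle between the x axis of board_green and the x axis of nest0, either way round below 0.1 rad) or (distance between board_green and nest1 below 0.004 m and angle between the x axis of board_green and the x axis of nest1, either way round below 0.1 rad) or (distance between board_green and nest2 below 0.004 m and angle between the x axis of board_green and the x axis of nest2, either way round below 0.1 rad) or (distance between board_green and nest3 below 0.004 m and angle between the x axis of board_green and the x axis of nest3, either way round below 0.1 rad)) and angle between each of board_green, board_blue, board_red, board_yellow's own z axis and vertical below 0.07 rad and ((distance between board_blue and nest0 below 0.004 m and angle between the x axis of board_blue and the x axis of nest0, either way round below 0.1 rad) or (distance between board_blue and nest1 below 0.004 m and angle between the x axis of board_blue and the x axis of nest1, either way round below 0.1 rad) or (distance between board_blue and nest2 below 0.004 m and angle between the x axis of board_blue and the x axis of nest2, either way round below 0.1 rad) or (distance between board_blue and nest3 below 0.004 m and angle between the x axis of board_blue and the x axis of nest3, either way round below 0.1 rad)) and ((distance between board_red and nest0 below 0.004 m and angle between the x axis of board_red and the x axis of nest0, either way round below 0.1 rad) or (distance between board_red and nest1 below 0.004 m and angle between the x axis of board_red and the x axis of nest1, either way round below 0.1 rad) or (distance between board_red and nest2 below 0.004 m and angle between the x axis of board_red and the x axis of nest2, either way round below 0.1 rad) or (distance between board_red and nest3 below 0.004 m and angle between the x axis of board_red and the x axis of nest3, either way round below 0.1 rad)) and ((distance between board_yellow and nest0 below 0.004 m and angle between the x axis of board_yellow and the x axis of nest0, either way round below 0.1 rad) or (distance between board_yellow and nest1 below 0.004 m and angle between the x axis of board_yellow and the x axis of nest1, either way round below 0.1 rad) or (distance between board_yellow and nest2 below 0.004 m and angle between the x axis of board_yellow and the x axis of nest2, either way round below 0.1 rad) or (distance between board_yellow and nest3 below 0.004 m and angle between the x axis of board_yellow and the x axis of nest3, either way round below 0.1 rad)) and value of joint selector between -0.15 and 0.15 rad), for 0.3 s.
2. the selector is at the orange test mark (1.2 rad, within 0.15) with the boards seated (((distance between board_green and nest0 below 0.004 m and angle between the x axis of board_green and the x axis of nest0, either way round below 0.1 rad) or (distance between board_green and nest1 below 0.004 m and angle between the x axis of board_green and the x axis of nest1, either way round below 0.1 rad) or (distance between board_green and nest2 below 0.004 m and angle between the x axis of board_green and the x axis of nest2, either way round below 0.1 rad) or (distance between board_green and nest3 below 0.004 m and angle between the x axis of board_green and the x axis of nest3, either way round below 0.1 rad)) and angle between each of board_green, board_blue, board_red, board_yellow's own z axis and vertical below 0.07 rad and ((distance between board_blue and nest0 below 0.004 m and angle between the x axis of board_blue and the x axis of nest0, either way round below 0.1 rad) or (distance between board_blue and nest1 below 0.004 m and angle between the x axis of board_blue and the x axis of nest1, either way round below 0.1 rad) or (distance between board_blue and nest2 below 0.004 m and angle between the x axis of board_blue and the x axis of nest2, either way round below 0.1 rad) or (distance between board_blue and nest3 below 0.004 m and angle between the x axis of board_blue and the x axis of nest3, either way round below 0.1 rad)) and ((distance between board_red and nest0 below 0.004 m and angle between the x axis of board_red and the x axis of nest0, either way round below 0.1 rad) or (distance between board_red and nest1 below 0.004 m and angle between the x axis of board_red and the x axis of nest1, either way round below 0.1 rad) or (distance between board_red and nest2 below 0.004 m and angle between the x axis of board_red and the x axis of nest2, either way round below 0.1 rad) or (distance between board_red and nest3 below 0.004 m and angle between the x axis of board_red and the x axis of nest3, either way round below 0.1 rad)) and ((distance between board_yellow and nest0 below 0.004 m and angle between the x axis of board_yellow and the x axis of nest0, either way round below 0.1 rad) or (distance between board_yellow and nest1 below 0.004 m and angle between the x axis of board_yellow and the x axis of nest1, either way round below 0.1 rad) or (distance between board_yellow and nest2 below 0.004 m and angle between the x axis of board_yellow and the x axis of nest2, either way round below 0.1 rad) or (distance between board_yellow and nest3 below 0.004 m and angle between the x axis of board_yellow and the x axis of nest3, either way round below 0.1 rad)) and value of joint selector between 1.05 and 1.35 rad), for 0.3 s.
3. the thermometer looks at the green board's chip (line of sight within 9 mm of the chip's middle, lens 50 to 120 mm away), held still for 1 s, board seated (((distance between board_green and nest0 below 0.004 m and angle between the x axis of board_green and the x axis of nest0, either way round below 0.1 rad) or (distance between board_green and nest1 below 0.004 m and angle between the x axis of board_green and the x axis of nest1, either way round below 0.1 rad) or (distance between board_green and nest2 below 0.004 m and angle between the x axis of board_green and the x axis of nest2, either way round below 0.1 rad) or (distance between board_green and nest3 below 0.004 m and angle between the x axis of board_green and the x axis of nest3, either way round below 0.1 rad)) and angle between board_green's own z axis and vertical below 0.07 rad and z of chip_green in the frame of lens between 0.05 and 0.12 m and x of chip_green in the frame of lens between -0.009 and 0.009 m and y of chip_green in the frame of lens between -0.009 and 0.009 m), for 1 s.
4. the thermometer looks at the blue board's chip (line of sight within 9 mm of the chip's middle, lens 50 to 120 mm away), held still for 1 s, board seated (((distance between board_blue and nest0 below 0.004 m and angle between the x axis of board_blue and the x axis of nest0, either way round below 0.1 rad) or (distance between board_blue and nest1 below 0.004 m and angle between the x axis of board_blue and the x axis of nest1, either way round below 0.1 rad) or (distance between board_blue and nest2 below 0.004 m and angle between the x axis of board_blue and the x axis of nest2, either way round below 0.1 rad) or (distance between board_blue and nest3 below 0.004 m and angle between the x axis of board_blue and the x axis of nest3, either way round below 0.1 rad)) and angle between board_blue's own z axis and vertical below 0.07 rad and z of chip_blue in the frame of lens between 0.05 and 0.12 m and x of chip_blue in the frame of lens between -0.009 and 0.009 m and y of chip_blue in the frame of lens between -0.009 and 0.009 m), for 1 s.
5. the thermometer looks at the red board's chip (line of sight within 9 mm of the chip's middle, lens 50 to 120 mm away), held still for 1 s, board seated (((distance between board_red and nest0 below 0.004 m and angle between the x axis of board_red and the x axis of nest0, either way round below 0.1 rad) or (distance between board_red and nest1 below 0.004 m and angle between the x axis of board_red and the x axis of nest1, either way round below 0.1 rad) or (distance between board_red and nest2 below 0.004 m and angle between the x axis of board_red and the x axis of nest2, either way round below 0.1 rad) or (distance between board_red and nest3 below 0.004 m and angle between the x axis of board_red and the x axis of nest3, either way round below 0.1 rad)) and angle between board_red's own z axis and vertical below 0.07 rad and z of chip_red in the frame of lens between 0.05 and 0.12 m and x of chip_red in the frame of lens between -0.009 and 0.009 m and y of chip_red in the frame of lens between -0.009 and 0.009 m), for 1 s.
6. the thermometer looks at the yellow board's chip (line of sight within 9 mm of the chip's middle, lens 50 to 120 mm away), held still for 1 s, board seated (((distance between board_yellow and nest0 below 0.004 m and angle between the x axis of board_yellow and the x axis of nest0, either way round below 0.1 rad) or (distance between board_yellow and nest1 below 0.004 m and angle between the x axis of board_yellow and the x axis of nest1, either way round below 0.1 rad) or (distance between board_yellow and nest2 below 0.004 m and angle between the x axis of board_yellow and the x axis of nest2, either way round below 0.1 rad) or (distance between board_yellow and nest3 below 0.004 m and angle between the x axis of board_yellow and the x axis of nest3, either way round below 0.1 rad)) and angle between board_yellow's own z axis and vertical below 0.07 rad and z of chip_yellow in the frame of lens between 0.05 and 0.12 m and x of chip_yellow in the frame of lens between -0.009 and 0.009 m and y of chip_yellow in the frame of lens between -0.009 and 0.009 m), for 1 s.
At the end, for the whole second after the job is handed in: Every board there lies seated in a nest (origin within 4 mm of its centre, turned within 0.1 rad, level within 0.07 rad), the thermometer lies level in its stand (within 12 mm, lens within 16 mm), the selector is off (within 0.15 rad), all at rest and released (all of step 1 and distance between thermometer and rest below 0.012 m and distance between lens and rest_lens below 0.016 m and angle between thermometer's own z axis and vertical below 0.09 rad and linear speed of each of thermometer, board_green, board_blue, board_red, board_yellow below 0.02 m/s); the robot touches nothing.
It fails at once if the thermometer is away from its stand (lens over 12 cm from its place) while the selector is not at the test mark (distance between lens and rest_lens above 0.12 m and not (value of joint selector between 1.05 and 1.35 rad)).
It fails at once if the thermometer is pressed against a board (contact force between thermometer and board_green above 4 N or contact force between thermometer and board_blue above 4 N or contact force between thermometer and board_red above 4 N or contact force between thermometer and board_yellow above 4 N).
It fails at once if the tin or a thumb nut is moved more than 3 cm (distance of any of tip_tin, thumb_nut1, thumb_nut2 from where it was at the start of the episode above 0.03 m).
It fails at once if the robot strikes the clamp (contact force between the arm and clamp above 5 N).
Of board_green, board_blue, board_red, board_yellow only 3 to 4 are there at a start; the rules pass over those that are not, and their reading is None.
At some moment in a run one of board_green, board_blue, board_red, board_yellow may be knocked a few centimetres aside while the robot is not near it.
It also fails if it takes over 210 s, if anything falls off the work surface, if the arm or the gripper's body presses on something with over 40 N, if the wrist force passes 120 N, or if a joint passes its speed limit or range.

## Working session

There is one attempt and no reset: what is moved stays moved. The work goes in short steps, Python scripts to look and compute and a shell command to move; the robot and the scene stay as the last step left them, time stands still between calls to the robot, and variables do not carry over. Pictures are saved under pics/ and viewed, at most 14 in all, crops included, and the job is handed in when it is done.

```bash
ls; mkdir -p pics
python3 - <<'E'
from station import manip, viewer, ticket
import cv2
for n in("scene","top"):
    im=viewer.snapshot(n); cv2.imwrite(f"pics/{n}0.png",im); c=viewer.calibration(n); print(n,c)
print(manip.sense(), manip.pinch_z)
E
```

```text
pics
scene {'fov_y': 50.904654632888395, 'cx': 323.20615627542304, 'cy': 236.89803985884603, 'T': array([[ 0.13212143, -0.54517259,  0.82784707,  1.56042073],
       [ 0.99092873,  0.05193349, -0.12394827, -0.0939806 ],
       [ 0.02458021,  0.83671367,  0.5470887 ,  0.72030007],
       [ 0.        ,  0.        ,  0.        ,  1.        ]])}
top {'fov_y': 54.85544628526219, 'cx': 323.48569972777494, 'cy': 236.23429136628306, 'T': array([[ 0.02229011,  0.98278712, -0.18339198,  0.41654118],
       [-0.99965186,  0.02450004,  0.00979309,  0.05700525],
       [ 0.01411763,  0.18310985,  0.98299109,  1.093911  ],
       [ 0.        ,  0.        ,  0.        ,  1.        ]])}
{'t': 0.1, 'q': array([-1.44350623e+00,  5.28398896e-01,  1.43375762e+00, -4.92981531e-05,
        1.18141992e+00, -1.78481568e-01]), 'qd': array([ 0.00097647, -0.00233556, -0.00249442,  0.00084708,  0.00028326,
       -0.00056674]), 'tau': array([-3.37484234e-04, -4.43305385e+01, -1.78585982e+01, -3.05719223e-04,
        3.88449786e-03,  8.83856785e-06]), 'tcp_pos': array([ 0.18808624, -0.59535309,  0.23042096]), 'tool_rot': array([ 9.88333793e-01,  1.52300131e-01,  2.59810587e-06, -9.92146941e-04]), 'force': array([ 0.34088092, -0.10927349,  1.2760088 ]), 'ft_torque': array([-0.022156  , -0.04950006, -0.03764658]), 'gripper_force': 0.0, 'finger_gap': 0.9986709599054143} 0.0187
```

View pics/top0.png

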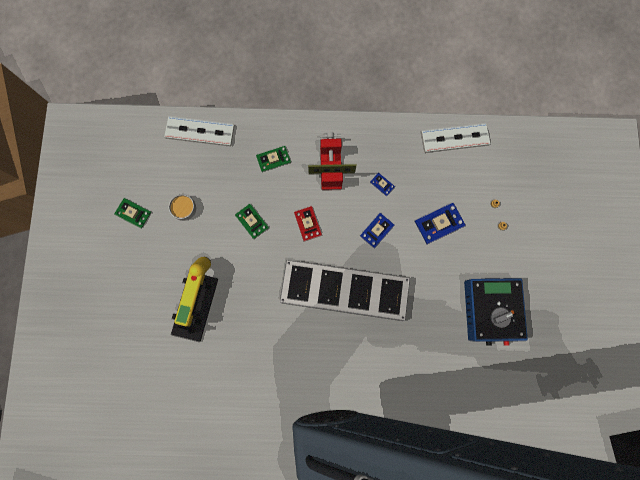

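View pics/scene0.png

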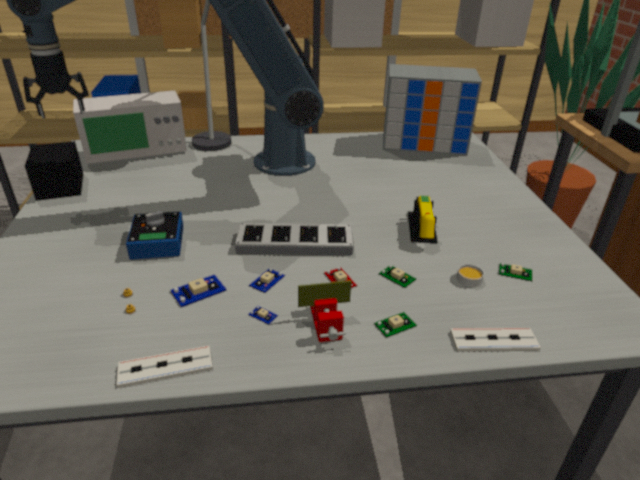

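The pictures show three greens at (252,221), (131,212) and (274,158) in the top view, three blues at (377,230) middle, (383,183) small and (440,222) large, and one red at (308,223). There is no yellow board. The jig is at (345,290), the supply at (497,310), the thermometer at (193,297) and the clamp at (332,165).

```bash
cat > h.py <<'E'
import numpy as np, cv2
from station import manip, viewer
from scipy.spatial.transform import Rotation as R
C={n:viewer.calibration(n) for n in("scene","top")}
def ray(n,u,v):
    c=C[n]; f=240/np.tan(np.radians(c["fov_y"]/2)); T=c["T"]
    return T[:3,3], T[:3,:3]@np.array([(u-c["cx"])/f,-(v-c["cy"])/f,-1.])
def onz(n,u,v,z):
    o,d=ray(n,u,v); return (o+d*(z-o[2])/d[2])[:2]
def proj(n,p):
    c=C[n]; f=240/np.tan(np.radians(c["fov_y"]/2)); q=np.linalg.inv(c["T"])@np.append(p,1)
    return np.array([c["cx"]-f*q[0]/q[2], c["cy"]+f*q[1]/q[2]])
def mask(im,col):
    h=cv2.cvtColor(im,cv2.COLOR_BGR2HSV)
    r={"green":((45,100,30),(85,255,255)),"blue":((105,120,40),(130,255,255)),"red":((0,150,60),(8,255,255)),"black":((0,0,0),(180,255,60))}[col]
    m=cv2.inRange(h,*r)
    if col=="red": m|=cv2.inRange(h,(172,150,60),(180,255,255))
    return m
def blobs(im,col,box,z,k=4,amin=60):
    """hulls of colour blobs in box, cast on plane z: centre, long-axis yaw, size (m)"""
    x0,y0,x1,y1=box; s=cv2.resize(im[y0:y1,x0:x1],None,fx=k,fy=k,interpolation=cv2.INTER_CUBIC)
    out=[]
    for c in cv2.findContours(mask(s,col),cv2.RETR_EXTERNAL,cv2.CHAIN_APPROX_NONE)[0]:
        if cv2.contourArea(c)<amin*k*k: continue
        hu=cv2.convexHull(c).reshape(-1,2)
        w=np.array([onz("top",(u+.5)/k-.5+x0,(v+.5)/k-.5+y0,z) for u,v in hu])*1000
        M=cv2.moments(w.astype(np.float32)); ctr=np.array([M["m10"],M["m01"]])/M["m00"]
        th=.5*np.arctan2(2*M["mu11"],M["mu20"]-M["mu02"]); r=cv2.minAreaRect(w.astype(np.float32))
        out.append((ctr,th,sorted(r[1]),r[2],proj("top",[*ctr/1000,z])))
    return out
def show(l,bs):
    for c,th,s,a,p in bs: print(l,"px",p.round(1),"c",c.round(1),"th",round(float(np.degrees(th)),2),"rect",round(a,1),np.round(s,1))
E
python3 - <<'E'
from h import *
im=cv2.imread("pics/top0.png")
B=(100,130,470,255)
for c in("green","blue","red"): show(c,blobs(im,c,B,.004))
show("nest",blobs(im,"black",(278,255,416,325),.030,amin=200))
def crop(b,k): return cv2.resize(im[b[1]:b[3],b[0]:b[2]],None,fx=k,fy=k,interpolation=cv2.INTER_CUBIC)
a=crop((225,140,475,250),3.2);b=crop((270,255,420,325),3.2);d=crop((440,270,540,350),3.2)
bot=np.zeros((260,800,3),np.uint8); bot[:224,:480]=b; bot[:256,480:800]=d
cv2.imwrite("pics/crop1.png",np.vstack([a,bot]))
E
```

```text
green px [251.4 220.7] c [653.6 220.6] th 39.69 rect 39.4 [46.  76.4]
green px [132.2 212.5] c [666.5 507.6] th 64.14 rect 64.0 [45.4 76.8]
green px [273.  158.2] c [812.8 175.2] th -69.64 rect 20.6 [46.3 75.9]
blue px [376.8 229.8] c [638.9 -81.9] th -39.65 rect 50.0 [45.6 76.1]
blue px [439.7 222.6] c [ 660.3 -234.1] th -62.99 rect 27.0 [ 63.9 107.4]
blue px [382.1 183.8] c [754.4 -94.7] th 49.47 rect 49.6 [32.5 53.7]
red px [307.4 223. ] c [651.4  85.5] th 19.98 rect 20.0 [45.8 75.3]
red px [331.5 180.2] c [760.3  29.7] th -81.16 rect 2.6 [44.1 53.4]
red px [330.5 151.2] c [835.1  33.5] th -1.19 rect 2.5 [52.7 68. ]
nest px [390.3 295.9] c [ 479.9 -109.7] th -6.84 rect 83.3 [47.2 76.1]
nest px [360.  291.5] c [488.3 -40.2] th -6.75 rect 83.3 [47.4 76.6]
nest px [329.8 287.2] c [496.5  29.2] th -6.88 rect 83.0 [47.2 76. ]
nest px [299.6 282.7] c [505.1  98.7] th -6.88 rect 83.1 [47.1 76.2]
```

View pics/crop1.png

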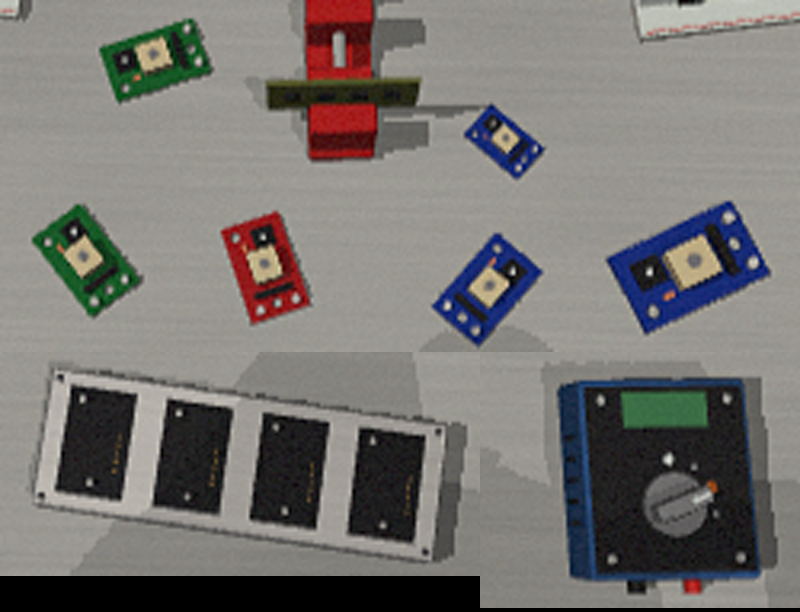

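Candidates by distance from the base for green: (251,221) at 0.69 m, (132,212) at 0.84 m and (273,158) at 0.83 m, so (251,221) is meant. The blue boards are 54, 76 and 107 mm long, so the middle-sized one is (377,230), 76 mm. There is one red, at (307,223). The crop confirms all three, with the chip at each board's +x end, and the selector points roughly at the orange mark.

Next I measure the knob and write a planner.

```bash
cat >> h.py <<'E'
def plan(x,y,z,yaw,start=None,n=None):
    """print rows (cm, rad) from the present pose to TCP x,y,z mm, tool x at yaw deg, pointing down"""
    s=manip.sense(); p0=s["tcp_pos"]*1000; R0=R.from_quat(s["tool_rot"])
    if start: p0,R0=np.array(start[:3],float),down(start[3])
    p1=np.array([x,y,z],float); R1=down(yaw); w=(R0.inv()*R1).as_rotvec(); d=p1-p0
    n=n or int(np.ceil(max(np.linalg.norm(d)/35,np.linalg.norm(w)/.115,1)))
    print("n",n,"d",d.round(1),"w",w.round(3))
    for i in range(n):
        Ri=R0*R.from_rotvec(w*i/n); print((Ri.inv().apply(d/n)/10).round(2).tolist(),(w/n).round(4).tolist())
def down(yaw): return R.from_euler("z",yaw,degrees=True)*R.from_euler("x",180,degrees=True)
E
python3 - <<'E'
from h import *
im=cv2.imread("pics/top0.png"); k=4;x0,y0=455,265
s=cv2.resize(im[y0:355,x0:545],None,fx=k,fy=k,interpolation=cv2.INTER_CUBIC); h=cv2.cvtColor(s,cv2.COLOR_BGR2HSV)
for nm,lo,hi,z in(("white",(0,0,170),(180,60,255),.05),("orange",(3,120,120),(22,255,255),.05),("grey",(0,0,75),(180,60,255),.059),("panel",(0,0,0),(180,120,62),.05),("lcd",(40,60,50),(85,255,255),.05)):
    m=cv2.inRange(h,lo,hi)
    for c in cv2.findContours(m,cv2.RETR_EXTERNAL,cv2.CHAIN_APPROX_NONE)[0]:
        if cv2.contourArea(c)<18: continue
        r=cv2.minAreaRect(c);u,v=(np.array(r[0])+.5)/k-.5+(x0,y0)
        if v>345 or abs(u-497)>40: continue
        bp=cv2.boxPoints(r); bw=np.array([onz("top",(a+.5)/k-.5+x0,(b+.5)/k-.5+y0,z) for a,b in bp])*1000
        print(nm,round(u,1),round(v,1),"area",cv2.contourArea(c)/16,"xy",(onz("top",u,v,z)*1000).round(1),"at76",(onz("top",u,v,.076)*1000).round(1),"box",np.linalg.norm(bw[0]-bw[1]).round(1),np.linalg.norm(bw[1]-bw[2]).round(1),"yaw",np.degrees(np.arctan2(*(bw[1]-bw[0])[::-1])).round(1))
cv2.imwrite("pics/knob.png",cv2.resize(im[280:345,462:532],None,fx=8,fy=8,interpolation=cv2.INTER_CUBIC))
E
```

```text
white 509.0 314.9 area 5.0625 xy [ 442.5 -372.5] at76 [ 441.8 -361.8] box 12.6 3.1 yaw -64.8
white 498.6 303.0 area 3.40625 xy [ 468.4 -350.3] at76 [ 467.1 -340.1] box 5.4 4.4 yaw -28.7
orange 512.1 311.6 area 4.8125 xy [ 450.1 -379.8] at76 [ 449.3 -368.9] box 4.9 7.2 yaw -46.3
grey 499.5 309.5 area 8055.0625 xy [ 453.7 -348.2] at76 [ 453.1 -341.6] box 204.2 198.2 yaw -88.6
panel 488.5 342.9 area 18.3125 xy [ 380.4 -323.8] at76 [ 381.3 -314.3] box 8.6 12.8 yaw -2.4
panel 469.4 323.0 area 3.625 xy [ 422.8 -282.8] at76 [ 422.6 -274.4] box 6.7 3.8 yaw -88.7
panel 469.1 316.1 area 3.125 xy [ 437.9 -282.8] at76 [ 437.3 -274.4] box 5.6 3.3 yaw -88.7
panel 468.6 309.6 area 3.9375 xy [ 452.3 -282.1] at76 [ 451.4 -273.6] box 7.4 4.8 yaw -84.0
panel 468.1 303.1 area 2.84375 xy [ 466.7 -281.6] at76 [ 465.5 -273.1] box 6.2 2.9 yaw -60.1
panel 467.4 296.7 area 3.0 xy [ 480.9 -280.5] at76 [ 479.3 -272. ] box 6.9 3.3 yaw -54.5
panel 499.2 309.1 area 2827.75 xy [ 454.9 -351. ] at76 [ 453.9 -340.9] box 116.8 132.6 yaw -85.6
lcd 497.1 287.6 area 304.71875 xy [ 503.  -348.7] at76 [ 500.8 -338.6] box 62.5 26.8 yaw -87.7
```

View pics/knob.png

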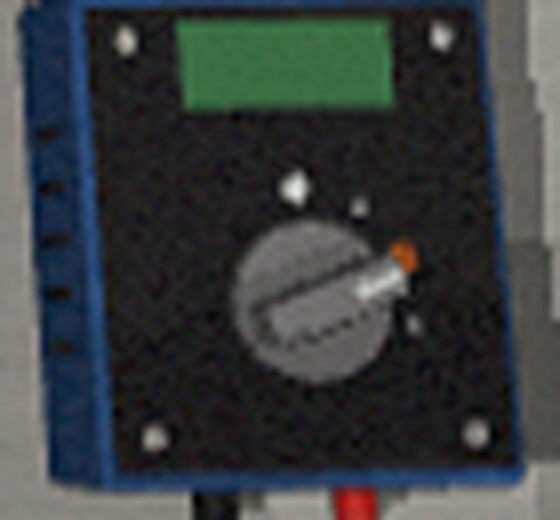

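The knob's pointer is at the orange mark (≈1.18 rad), so the supply is on and has to go off first. The disc centre in the full picture is about (501,317).

Run:
```python
from h import *
print(onz("top",501.2,317.1,.059)*1000)
plan(437,-353.5,120,-64.6)
```

```text
[ 437.15285417 -351.20909454]
n 13 d [ 248.9  241.9 -110.4] w [-2.000e-03  1.000e-03  1.433e+00]
[2.39, -1.2, 0.85] [-0.0001, 0.0001, 0.1103]
[2.24, -1.45, 0.85] [-0.0001, 0.0001, 0.1103]
[2.07, -1.69, 0.85] [-0.0001, 0.0001, 0.1103]
[1.87, -1.91, 0.85] [-0.0001, 0.0001, 0.1103]
[1.65, -2.1, 0.85] [-0.0001, 0.0001, 0.1103]
[1.41, -2.27, 0.85] [-0.0001, 0.0001, 0.1103]
[1.15, -2.41, 0.85] [-0.0001, 0.0001, 0.1103]
[0.87, -2.52, 0.85] [-0.0001, 0.0001, 0.1103]
[0.59, -2.6, 0.85] [-0.0001, 0.0001, 0.1103]
[0.3, -2.65, 0.85] [-0.0001, 0.0001, 0.1103]
[0.01, -2.67, 0.85] [-0.0001, 0.0001, 0.1103]
[-0.29, -2.65, 0.85] [-0.0001, 0.0001, 0.1103]
[-0.58, -2.61, 0.85] [-0.0001, 0.0001, 0.1103]
```

```bash
cat >> h.py <<'E'
def hop(x,y,z,yaw,start=None):
    """turn first, then slide: turn about tool z (rad) and slide in the turned tool axes (cm)"""
    s=manip.sense(); p0=s["tcp_pos"]*1000; R0=R.from_quat(s["tool_rot"])
    if start: p0,R0=np.array(start[:3],float),down(start[3])
    print("turn",(R0.inv()*down(yaw)).as_rotvec().round(4),"slide",(down(yaw).inv().apply(np.array([x,y,z])-p0)/10).round(2))
E
python3 -m creep '[{"slide":[0,0,0],"angular":[0,0,0.12],"claw":0.0},{"slide":[0,0,0],"angular":[0,0,0.12],"claw":0.0},{"slide":[0,0,0],"angular":[0,0,0.12],"claw":0.0},{"slide":[0,0,0],"angular":[0,0,0.12],"claw":0.0},{"slide":[0,0,0],"angular":[0,0,0.12],"claw":0.0},{"slide":[0,0,0],"angular":[0,0,0.12],"claw":0.0},{"slide":[0,0,0],"angular":[0,0,0.12],"claw":0.0},{"slide":[0,0,0],"angular":[0,0,0.12],"claw":0.0},{"slide":[0,0,0],"angular":[0,0,0.12],"claw":0.0},{"slide":[0,0,0],"angular":[0,0,0.12],"claw":0.0}]' 60
python3 -m creep '[{"slide":[0,0,0],"angular":[0,0,0.12],"claw":0.0},{"slide":[0,0,0],"angular":[0,0,0.113],"claw":0.0},{"slide":[0,0,0],"angular":[0,0,0],"claw":0.0}]'
python3 -m creep '[{"slide":[-1.12,-3.29,1.1],"angular":[0,0,0],"claw":0.0},{"slide":[-1.12,-3.29,1.1],"angular":[0,0,0],"claw":0.0},{"slide":[-1.12,-3.29,1.1],"angular":[0,0,0],"claw":0.0},{"slide":[-1.12,-3.29,1.1],"angular":[0,0,0],"claw":0.0},{"slide":[-1.12,-3.29,1.1],"angular":[0,0,0],"claw":0.0},{"slide":[-1.12,-3.29,1.1],"angular":[0,0,0],"claw":0.0},{"slide":[-1.12,-3.29,1.1],"angular":[0,0,0],"claw":0.0},{"slide":[-1.12,-3.29,1.1],"angular":[0,0,0],"claw":0.0},{"slide":[-1.12,-3.29,1.1],"angular":[0,0,0],"claw":0.0},{"slide":[-1.12,-3.29,1.1],"angular":[0,0,0],"claw":0.0}]'
python3 -m creep '[{"slide":[0,0,0],"angular":[0,0,0],"claw":0.0},{"slide":[0,0,0],"angular":[0,0,0],"claw":0.0}]'
python3 -c "
from h import *
hop(437,-352.5,64,-64.6)"
```

```text
t: 0.93
tcp_pos: [0.1881, -0.5955, 0.2307]
tool_rot: [0.9, -0.435, -0.0, -0.001]
force: [0.3, -0.2, 0.8]
finger_gap: 0.501
gripper_force: 0.0
t: 1.18
tcp_pos: [0.1881, -0.5956, 0.2308]
tool_rot: [0.845, -0.535, -0.0, -0.0]
force: [0.2, -0.2, -0.4]
finger_gap: 0.504
gripper_force: 0.0
t: 2.02
tcp_pos: [0.4382, -0.3522, 0.1207]
tool_rot: [0.846, -0.533, -0.0, -0.0]
force: [0.8, -0.7, -0.6]
finger_gap: 0.503
gripper_force: 0.0
t: 2.18
tcp_pos: [0.438, -0.3516, 0.1204]
tool_rot: [0.847, -0.532, -0.001, -0.0]
force: [0.9, -0.2, 1.2]
finger_gap: 0.498
gripper_force: 0.0
turn [0.0007 0.0021 0.0067] slide [0.04 0.13 5.64]
```

```bash
python3 -m creep '[{"slide":[0.04,0.1,2.8],"angular":[0,0,0],"claw":0.0},{"slide":[0,0,2.0],"angular":[0,0,0],"claw":0.0},{"slide":[0,0,0.8],"angular":[0,0,0],"claw":0.0},{"slide":[0,0,0],"angular":[0,0,0],"claw":-1},{"slide":[0,0,0],"angular":[0,0,0],"claw":-1},{"slide":[0,0,0],"angular":[0,0,0],"claw":-1},{"slide":[0,0,0],"angular":[0,0,0],"claw":-1},{"slide":[0,0,0],"angular":[0,0,0],"claw":-1},{"slide":[0,0,0],"angular":[0,0,0],"claw":-1},{"slide":[0,0,0],"angular":[0,0,0],"claw":-1}]' 50
python3 -m creep '[{"slide":[0,0,0],"angular":[0,0,-0.12],"claw":-1},{"slide":[0,0,0],"angular":[0,0,-0.12],"claw":-1},{"slide":[0,0,0],"angular":[0,0,-0.12],"claw":-1},{"slide":[0,0,0],"angular":[0,0,-0.12],"claw":-1},{"slide":[0,0,0],"angular":[0,0,-0.12],"claw":-1},{"slide":[0,0,0],"angular":[0,0,-0.12],"claw":-1},{"slide":[0,0,0],"angular":[0,0,-0.12],"claw":-1},{"slide":[0,0,0],"angular":[0,0,-0.12],"claw":-1},{"slide":[0,0,0],"angular":[0,0,-0.12],"claw":-1},{"slide":[0,0,0],"angular":[0,0,-0.12],"claw":-1}]'
python3 -m creep '[{"slide":[0,0,0],"angular":[0,0,0],"claw":-1},{"slide":[0,0,0],"angular":[0,0,0],"claw":-1}]'
python3 -c "
from h import *
hop(437,-352.5,64,4.4); print(manip.sense()['ft_torque'])"
```

```text
t: 3.02
tcp_pos: [0.4383, -0.3545, 0.0662]
tool_rot: [0.845, -0.535, 0.002, -0.001]
force: [5.5, 2.4, -5.5]
finger_gap: 0.123
gripper_force: 51.7
t: 3.85
tcp_pos: [0.4394, -0.3528, 0.0662]
tool_rot: [0.999, 0.038, 0.003, -0.001]
force: [10.9, 7.8, -6.1]
finger_gap: 0.119
gripper_force: 51.7
t: 4.02
tcp_pos: [0.4394, -0.3528, 0.0662]
tool_rot: [0.999, 0.035, 0.003, -0.001]
force: [10.5, 6.9, -4.7]
finger_gap: 0.117
gripper_force: 51.7
turn [-0.0011 -0.0059 -0.0062] slide [-0.24 -0.05  0.22]
[ 1.13437946 -1.73117575 -0.00865198]
```

```bash
python3 -m creep '[{"slide":[0,0,0],"angular":[0,0,0],"claw":0},{"slide":[0,0,0],"angular":[0,0,0],"claw":0},{"slide":[0,0,0],"angular":[0,0,0],"claw":0},{"slide":[0,0,0],"angular":[0,0,0],"claw":0},{"slide":[0,0,-3],"angular":[0,0,0],"claw":0},{"slide":[0,0,-3],"angular":[0,0,0],"claw":0},{"slide":[0,0,-3],"angular":[0,0,0],"claw":0},{"slide":[0,0,0],"angular":[0,0,0],"claw":0}]'
python3 - <<'E'
from h import *
im=viewer.snapshot("top"); cv2.imwrite("pics/t2.png",im)
for c in("green","blue","red"): show(c,blobs(im,c,(100,190,410,255),.004))
hop(653.6,220.6,80,39.7)
E
```

```text
t: 4.68
tcp_pos: [0.4389, -0.3579, 0.1613]
tool_rot: [0.999, 0.036, 0.004, 0.005]
force: [-0.2, -0.3, 0.9]
finger_gap: 0.5
gripper_force: 0.0
green px [251.3 220.7] c [653.6 220.6] th 39.8 rect 39.6 [45.9 76.3]
green px [132.2 212.5] c [666.5 507.5] th 64.04 rect 63.6 [45.5 77.1]
blue px [376.8 229.8] c [638.8 -81.9] th -39.54 rect 50.2 [45.5 76.1]
red px [307.4 223. ] c [651.3  85.5] th 20.1 rect 20.3 [45.5 75.3]
turn [ 0.0083 -0.0024 -0.6205] slide [ 53.48 -30.65   7.9 ]
```

```bash
python3 -m creep '[{"slide":[0,0,0],"angular":[0,0,-0.1034],"claw":0},{"slide":[0,0,0],"angular":[0,0,-0.1034],"claw":0},{"slide":[0,0,0],"angular":[0,0,-0.1034],"claw":0},{"slide":[0,0,0],"angular":[0,0,-0.1034],"claw":0},{"slide":[0,0,0],"angular":[0,0,-0.1034],"claw":0},{"slide":[0,0,0],"angular":[0,0,-0.1034],"claw":0},{"slide":[3.2,-1.8,0],"angular":[0,0,0],"claw":0},{"slide":[3.2,-1.8,0],"angular":[0,0,0],"claw":0},{"slide":[3.2,-1.8,0],"angular":[0,0,0],"claw":0},{"slide":[3.2,-1.8,0],"angular":[0,0,0],"claw":0}]'
python3 -m creep '[{"slide":[3.2,-1.8,0],"angular":[0,0,0],"claw":0},{"slide":[3.2,-1.8,0],"angular":[0,0,0],"claw":0},{"slide":[3.2,-1.8,0],"angular":[0,0,0],"claw":0},{"slide":[3.2,-1.8,0],"angular":[0,0,0],"claw":0},{"slide":[3.2,-1.8,0],"angular":[0,0,0],"claw":0},{"slide":[3.2,-1.8,0],"angular":[0,0,0],"claw":0},{"slide":[3.2,-1.8,0],"angular":[0,0,0],"claw":0},{"slide":[3.2,-1.8,0],"angular":[0,0,0],"claw":0},{"slide":[3.2,-1.8,1],"angular":[0,0,0],"claw":0},{"slide":[3.2,-1.8,1],"angular":[0,0,0],"claw":0}]'
python3 -m creep '[{"slide":[2.2,-1.7,2.5],"angular":[0,0,0],"claw":0},{"slide":[0,0,2.5],"angular":[0,0,0],"claw":0},{"slide":[0,0,0],"angular":[0,0,0],"claw":0},{"slide":[0,0,0],"angular":[0,0,0],"claw":0},{"slide":[0,0,0],"angular":[0,0,0],"claw":0}]'
python3 -c "
from h import *
hop(653.6,220.6,6,39.7)"
```

```text
t: 5.57
tcp_pos: [0.4883, -0.2159, 0.1542]
tool_rot: [0.941, 0.339, -0.001, -0.001]
force: [0.7, -0.8, -0.8]
finger_gap: 0.503
gripper_force: 0.0
t: 6.4
tcp_pos: [0.6203, 0.1271, 0.1346]
tool_rot: [0.941, 0.34, -0.0, 0.0]
force: [0.4, -0.1, -0.4]
finger_gap: 0.5
gripper_force: 0.0
t: 6.82
tcp_pos: [0.6262, 0.1519, 0.0855]
tool_rot: [0.941, 0.339, -0.0, 0.0]
force: [0.4, -0.2, 0.7]
finger_gap: 0.502
gripper_force: 0.0
turn [-0.      0.0005 -0.0007] slide [ 6.5  -3.54  7.95]
```

```bash
python3 -m creep '[{"slide":[2.2,-1.2,0],"angular":[0,0,0],"claw":0},{"slide":[2.2,-1.2,0],"angular":[0,0,0],"claw":0},{"slide":[2.1,-1.14,0],"angular":[0,0,0],"claw":0},{"slide":[0,0,2.5],"angular":[0,0,0],"claw":0},{"slide":[0,0,2.5],"angular":[0,0,0],"claw":0},{"slide":[0,0,1.5],"angular":[0,0,0],"claw":0},{"slide":[0,0,0.9],"angular":[0,0,0],"claw":0},{"slide":[0,0,0],"angular":[0,0,0],"claw":0},{"slide":[0,0,0],"angular":[0,0,0],"claw":0}]'
python3 -c "
from h import *
hop(653.6,220.6,6.5,39.7)"
```

```text
t: 7.57
tcp_pos: [0.6541, 0.2208, 0.0119]
tool_rot: [0.941, 0.339, 0.0, 0.0]
force: [0.1, -0.5, 0.6]
finger_gap: 0.498
gripper_force: 0.0
turn [ 0.0003 -0.0004 -0.0009] slide [-0.05 -0.01  0.54]
```

```bash
python3 -m creep '[{"slide":[0,0,0.5],"angular":[0,0,0],"claw":0},{"slide":[0,0,0],"angular":[0,0,0],"claw":-1},{"slide":[0,0,0],"angular":[0,0,0],"claw":-1},{"slide":[0,0,0],"angular":[0,0,0],"claw":-1},{"slide":[0,0,0],"angular":[0,0,0],"claw":-1},{"slide":[0,0,0],"angular":[0,0,0],"claw":-1},{"slide":[0,0,0],"angular":[0,0,0],"claw":-1},{"slide":[0,0,0],"angular":[0,0,0],"claw":-1}]' 40
python3 -c "
from h import *
s=manip.sense();print(s['tcp_pos'],R.from_quat(s['tool_rot']).as_euler('zyx',degrees=True))"
python3 -m creep '[{"slide":[0,0,-2],"angular":[0,0,0],"claw":-1},{"slide":[0,0,-3],"angular":[0,0,0],"claw":-1},{"slide":[0,0,-3],"angular":[0,0,0],"claw":-1},{"slide":[0,0,0],"angular":[0,0,0],"claw":-1},{"slide":[0,0,0],"angular":[0,0,0],"claw":-1}]'
python3 - <<'E'
from h import *
s=manip.sense();print(s['tcp_pos'],R.from_quat(s['tool_rot']).as_euler('zyx',degrees=True))
im=viewer.snapshot("top"); cv2.imwrite("pics/t3.png",im)
im2=viewer.snapshot("scene")
cv2.imwrite("pics/v3.png",np.hstack([cv2.resize(im[170:270,200:310],None,fx=3.6,fy=3.6),cv2.resize(im2[180:280,350:460],None,fx=3.6,fy=3.6)]))
hop(505.1,98.7,70,-6.85)
E
```

```text
t: 8.23
tcp_pos: [0.6543, 0.2217, 0.0074]
tool_rot: [0.941, 0.34, 0.001, 0.0]
force: [-0.6, -0.2, 5.4]
finger_gap: 0.24
gripper_force: 41.2
[0.65429924 0.221701   0.00735948] [-3.97250977e+01  9.96987121e-02 -1.79991036e+02]
t: 8.65
tcp_pos: [0.6548, 0.222, 0.0882]
tool_rot: [0.941, 0.34, 0.002, 0.0]
force: [-0.5, -0.0, -1.3]
finger_gap: 0.242
gripper_force: 40.6
[0.65478348 0.22198542 0.08819898] [ -39.72567805    0.22586242 -179.95449895]
turn [-4.000e-04  2.600e-03  8.128e-01] slide [-13.16  13.95   1.52]
```

View pics/v3.png

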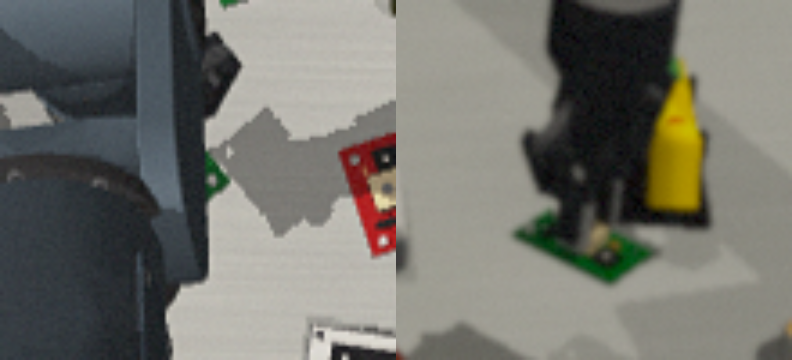

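```bash
python3 -m creep '[{"slide":[0,0,0],"angular":[0,0,0.1161],"claw":-1},{"slide":[0,0,0],"angular":[0,0,0.1161],"claw":-1},{"slide":[0,0,0],"angular":[0,0,0.1161],"claw":-1},{"slide":[0,0,0],"angular":[0,0,0.1161],"claw":-1},{"slide":[0,0,0],"angular":[0,0,0.1161],"claw":-1},{"slide":[0,0,0],"angular":[0,0,0.1161],"claw":-1},{"slide":[0,0,0],"angular":[0,0,0.1161],"claw":-1},{"slide":[0,0,0],"angular":[0,0,0],"claw":-1}]'
python3 -m creep '[{"slide":[-2.17,2.32,0.25],"angular":[0,0,0],"claw":-1},{"slide":[-2.17,2.32,0.25],"angular":[0,0,0],"claw":-1},{"slide":[-2.17,2.32,0.25],"angular":[0,0,0],"claw":-1},{"slide":[-2.17,2.32,0.25],"angular":[0,0,0],"claw":-1},{"slide":[-2.17,2.32,0.25],"angular":[0,0,0],"claw":-1},{"slide":[-2.17,2.32,0.25],"angular":[0,0,0],"claw":-1},{"slide":[0,0,0],"angular":[0,0,0],"claw":-1},{"slide":[0,0,0],"angular":[0,0,0],"claw":-1},{"slide":[0,0,0],"angular":[0,0,0],"claw":-1}]'
python3 -c "
from h import *
hop(506.3,98.55,52,-6.85); print(manip.sense()['ft_torque'])"
```

```text
t: 9.42
tcp_pos: [0.6519, 0.2213, 0.0838]
tool_rot: [0.998, -0.061, -0.002, 0.001]
force: [1.2, -0.1, -0.1]
finger_gap: 0.243
gripper_force: 40.6
t: 10.17
tcp_pos: [0.5084, 0.0989, 0.0709]
tool_rot: [0.998, -0.059, 0.0, -0.0]
force: [-0.7, -0.6, -0.2]
finger_gap: 0.239
gripper_force: 40.6
turn [-0.0002 -0.0004  0.0012] slide [-0.2   0.06  1.89]
[ 0.04388308  0.03154133 -0.00934612]
```

```bash
python3 -m creep '[{"slide":[-0.2,0.06,0.9],"angular":[0,0,0.0012],"claw":-1},{"slide":[0,0,0.9],"angular":[0,0,0],"claw":-1},{"slide":[0,0,0],"angular":[0,0,0],"claw":-1},{"slide":[0,0,0],"angular":[0,0,0],"claw":-1},{"slide":[0,0,0],"angular":[0,0,0],"claw":-1}]'
python3 - <<'E'
from h import *
hop(506.3,98.55,50,-6.85)
im=viewer.snapshot("top"); im2=viewer.snapshot("scene"); cv2.imwrite("pics/s4.png",im2)
cv2.imwrite("pics/v4.png",np.hstack([cv2.resize(im[250:330,260:420],None,fx=2.5,fy=2.5),cv2.resize(im2[200:280,220:380],None,fx=2.5,fy=2.5)]))
E
```

```text
t: 10.58
tcp_pos: [0.5057, 0.0989, 0.0528]
tool_rot: [0.998, -0.06, -0.0, 0.0]
force: [-0.4, -0.5, -0.7]
finger_gap: 0.242
gripper_force: 40.6
turn [ 0.      0.0005 -0.0003] slide [0.06 0.03 0.28]
```

View pics/v4.png

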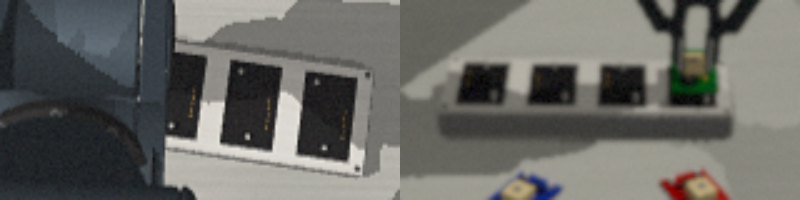

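Both views show the green board over the leftmost nest, level and clear of the pegs. I descend gently.

```bash
python3 -m creep '[{"slide":[0.06,0.03,0.2],"angular":[0,0,0],"claw":-1},{"slide":[0,0,0.2],"angular":[0,0,0],"claw":-1},{"slide":[0,0,0.2],"angular":[0,0,0],"claw":-1},{"slide":[0,0,0.2],"angular":[0,0,0],"claw":-1},{"slide":[0,0,0],"angular":[0,0,0],"claw":-1},{"slide":[0,0,0],"angular":[0,0,0],"claw":-1}]'
python3 -c "
from h import *
hop(506.3,98.55,37,-6.85); print(manip.sense()['ft_torque'])"
```

```text
t: 11.18
tcp_pos: [0.5061, 0.0982, 0.0452]
tool_rot: [0.998, -0.06, -0.0, 0.0]
force: [-0.2, -0.4, -0.3]
finger_gap: 0.243
gripper_force: 40.6
turn [ 0.      0.0003 -0.0012] slide [ 0.01 -0.04  0.82]
[-0.04922969  0.00990648 -0.04796641]
```

No contact force below peg-top height, so it is entering. I continue down.

```bash
python3 -m creep '[{"slide":[0,-0.03,0.2],"angular":[0,0,0],"claw":-1},{"slide":[0,0,0.2],"angular":[0,0,0],"claw":-1},{"slide":[0,0,0.15],"angular":[0,0,0],"claw":-1},{"slide":[0,0,0.1],"angular":[0,0,0],"claw":-1},{"slide":[0,0,0],"angular":[0,0,0],"claw":-1},{"slide":[0,0,0],"angular":[0,0,0],"claw":-1}]'
python3 -m creep '[{"slide":[0,0,0.1],"angular":[0,0,0],"claw":-1},{"slide":[0,0,0.1],"angular":[0,0,0],"claw":-1},{"slide":[0,0,0],"angular":[0,0,0],"claw":-1},{"slide":[0,0,0],"angular":[0,0,0],"claw":-1}]'
```

```text
t: 11.68
tcp_pos: [0.5065, 0.0982, 0.0387]
tool_rot: [0.998, -0.06, 0.0, 0.0]
force: [1.6, -3.8, -1.0]
finger_gap: 0.24
gripper_force: 40.5
t: 12.02
tcp_pos: [0.5066, 0.0982, 0.0373]
tool_rot: [0.998, -0.06, 0.0, 0.0]
force: [0.0, -4.5, 5.7]
finger_gap: 0.242
gripper_force: 41.2
```

```bash
python3 -m creep '[{"slide":[0,0,0],"angular":[0,0,0],"claw":-0.1},{"slide":[0,0,0],"angular":[0,0,0],"claw":-0.1},{"slide":[0,0,0],"angular":[0,0,0],"claw":-0.1},{"slide":[0,0,0],"angular":[0,0,0],"claw":-0.1},{"slide":[0,0,-2],"angular":[0,0,0],"claw":-0.1},{"slide":[0,0,-3],"angular":[0,0,0],"claw":-0.1},{"slide":[3,0,-2],"angular":[0,0,0],"claw":0},{"slide":[3,0,0],"angular":[0,0,0],"claw":0},{"slide":[3,0,0],"angular":[0,0,0],"claw":0},{"slide":[3,0,0],"angular":[0,0,0],"claw":0}]'
python3 - <<'E'
from h import *
im=viewer.snapshot("scene"); cv2.imwrite("pics/s5.png",im)
im=viewer.snapshot("top"); cv2.imwrite("pics/t5.png",im)
for c in("green","blue","red"): show(c,blobs(im,c,(100,190,410,320),.004))
hop(651.3,85.5,60,20.1)
E
```

```text
t: 12.85
tcp_pos: [0.6265, 0.0844, 0.1075]
tool_rot: [0.998, -0.06, 0.0, -0.0]
force: [0.4, -0.1, -0.7]
finger_gap: 0.494
gripper_force: 0.0
green px [132.3 212.5] c [666.5 507.5] th 64.02 rect 63.8 [45.4 76.8]
blue px [376.7 229.8] c [638.9 -81.7] th -39.48 rect 50.2 [45.7 75.6]
turn [ 0.0011 -0.0082 -0.4725] slide [1.97 0.49 4.74]
```

```bash
python3 -m creep '[{"slide":[0,0,0],"angular":[0,0,-0.1181],"claw":0},{"slide":[0,0,0],"angular":[0,0,-0.1181],"claw":0},{"slide":[0,0,0],"angular":[0,0,-0.1181],"claw":0},{"slide":[0,0,0],"angular":[0,0,-0.1181],"claw":0},{"slide":[1.97,0.49,2],"angular":[0,0,0],"claw":0},{"slide":[0,0,2.7],"angular":[0,0,0],"claw":0},{"slide":[0,0,0],"angular":[0,0,0],"claw":0},{"slide":[0,0,0],"angular":[0,0,0],"claw":0}]'
python3 - <<'E'
from h import *
for f in("pics/scene0.png",None):
    im=cv2.imread(f) if f else viewer.snapshot("scene")
    m=mask(im[255:295,315:365],"red"); ys,xs=np.nonzero(m); u,v=xs.mean()+315,ys.mean()+255; print(len(xs),u.round(1),v.round(1))
    g=mask(im[215:260,310:365],"green"); print("green on jig",g.sum()/255)
hop(651.3,85.5,6.5,20.1)
E
```

```text
t: 13.62
tcp_pos: [0.6426, 0.0867, 0.0578]
tool_rot: [0.985, 0.175, -0.003, -0.001]
force: [1.2, 0.4, 0.3]
finger_gap: 0.499
gripper_force: 0.0
100 336.7 276.9
green on jig 0.0
94 337.4 276.9
green on jig 64.0
turn [-0.0015  0.003   0.0011] slide [0.66 0.36 5.28]
```

```bash
python3 -m creep '[{"slide":[0.66,0.36,0],"angular":[0,0,0],"claw":0},{"slide":[0,0,2],"angular":[0,0,0],"claw":0},{"slide":[0,0,2],"angular":[0,0,0],"claw":0},{"slide":[0,0,0],"angular":[0,0,0],"claw":0},{"slide":[0,0,0],"angular":[0,0,0],"claw":0},{"slide":[0,0,0],"angular":[0,0,0],"claw":0}]'
python3 -c "
from h import *
hop(651.3,85.5,7,20.1)"
```

```text
t: 14.17
tcp_pos: [0.6541, 0.0851, 0.0214]
tool_rot: [0.985, 0.175, 0.001, 0.0]
force: [-0.4, 0.4, 0.2]
finger_gap: 0.497
gripper_force: 0.0
turn [ 0.0009 -0.0022  0.0009] slide [-0.24 -0.13  1.44]
```

```bash
python3 -m creep '[{"slide":[-0.24,-0.13,0.6],"angular":[0,0,0],"claw":0},{"slide":[0,0,0.8],"angular":[0,0,0],"claw":0},{"slide":[0,0,0],"angular":[0,0,0],"claw":0},{"slide":[0,0,0],"angular":[0,0,0],"claw":0},{"slide":[0,0,0],"angular":[0,0,0],"claw":0}]'
python3 -m creep '[{"slide":[0,0,0],"angular":[0,0,0],"claw":-1},{"slide":[0,0,0],"angular":[0,0,0],"claw":-1},{"slide":[0,0,0],"angular":[0,0,0],"claw":-1},{"slide":[0,0,0],"angular":[0,0,0],"claw":-1},{"slide":[0,0,0],"angular":[0,0,0],"claw":-1},{"slide":[0,0,0],"angular":[0,0,0],"claw":-1},{"slide":[0,0,0],"angular":[0,0,0],"claw":-1}]' 40
python3 -c "
from h import *
s=manip.sense();print(s['tcp_pos'],R.from_quat(s['tool_rot']).as_euler('zyx',degrees=True)); hop(651.3,85.5,7,20.1)"
python3 -m creep '[{"slide":[0,0,-2],"angular":[0,0,0],"claw":-1},{"slide":[0,0,-3],"angular":[0,0,0],"claw":-1},{"slide":[0,0,-3],"angular":[0,0,0],"claw":-1},{"slide":[0,0,0],"angular":[0,0,0],"claw":-1},{"slide":[0,0,0],"angular":[0,0,0],"claw":-1}]'
python3 -c "
from h import *
hop(496.5,29.2,70,-6.85)"
```

```text
t: 14.58
tcp_pos: [0.6503, 0.0856, 0.0058]
tool_rot: [0.985, 0.175, 0.0, -0.0]
force: [-0.0, 0.3, -0.6]
finger_gap: 0.501
gripper_force: 0.0
t: 15.17
tcp_pos: [0.6507, 0.0855, 0.0063]
tool_rot: [0.985, 0.175, 0.001, 0.0]
force: [1.0, 0.6, 3.5]
finger_gap: 0.247
gripper_force: 40.8
[0.65071776 0.08549772 0.00625745] [-2.01495184e+01  5.89099272e-02  1.79998415e+02]
turn [ 0.0004 -0.001   0.0009] slide [ 0.05  0.02 -0.07]
t: 15.58
tcp_pos: [0.6514, 0.0855, 0.0875]
tool_rot: [0.985, 0.175, 0.002, 0.0]
force: [0.1, 0.3, -0.8]
finger_gap: 0.244
gripper_force: 40.4
turn [ 0.0006 -0.0036  0.4713] slide [-14.71   7.44   1.75]
```

```bash
python3 -m creep '[{"slide":[0,0,0],"angular":[0,0,0.1178],"claw":-1},{"slide":[0,0,0],"angular":[0,0,0.1178],"claw":-1},{"slide":[0,0,0],"angular":[0,0,0.1178],"claw":-1},{"slide":[0,0,0],"angular":[0,0,0.1178],"claw":-1},{"slide":[-2.95,1.49,0.35],"angular":[0,0,0],"claw":-1},{"slide":[-2.95,1.49,0.35],"angular":[0,0,0],"claw":-1},{"slide":[-2.95,1.49,0.35],"angular":[0,0,0],"claw":-1},{"slide":[-2.95,1.49,0.35],"angular":[0,0,0],"claw":-1},{"slide":[-2.95,1.49,0.35],"angular":[0,0,0],"claw":-1},{"slide":[0,0,0],"angular":[0,0,0],"claw":-1}]'
python3 -m creep '[{"slide":[0,0,0.5],"angular":[0,0,0],"claw":-1},{"slide":[0,0,0],"angular":[0,0,0],"claw":-1},{"slide":[0,0,0],"angular":[0,0,0],"claw":-1}]'
python3 -c "
from h import *
hop(496.0,28.9,52,-6.85)"
```

```text
t: 16.42
tcp_pos: [0.4833, 0.0295, 0.0657]
tool_rot: [0.998, -0.06, -0.01, -0.001]
force: [-1.7, 1.1, -0.9]
finger_gap: 0.24
gripper_force: 40.3
t: 16.67
tcp_pos: [0.4961, 0.0291, 0.0625]
tool_rot: [0.998, -0.06, 0.0, -0.0]
force: [1.3, 0.6, -0.4]
finger_gap: 0.246
gripper_force: 40.4
turn [-0.     -0.0005  0.0002] slide [-0.01  0.03  1.05]
```

```bash
python3 -m creep '[{"slide":[0,0.02,0.9],"angular":[0,0,0],"claw":-1},{"slide":[0,0,0.4],"angular":[0,0,0],"claw":-1},{"slide":[0,0,0.2],"angular":[0,0,0],"claw":-1},{"slide":[0,0,0.2],"angular":[0,0,0],"claw":-1},{"slide":[0,0,0],"angular":[0,0,0],"claw":-1},{"slide":[0,0,0],"angular":[0,0,0],"claw":-1}]'
python3 -c "
from h import *
hop(496.0,28.9,37,-6.85); print(manip.sense()['ft_torque'])"
```

```text
t: 17.17
tcp_pos: [0.4949, 0.029, 0.0462]
tool_rot: [0.998, -0.06, -0.0, -0.0]
force: [0.0, 0.2, -0.7]
finger_gap: 0.242
gripper_force: 40.4
turn [-0.      0.0002  0.0002] slide [ 0.11 -0.    0.92]
[ 0.00313884 -0.03403616 -0.01969015]
```

```bash
python3 -m creep '[{"slide":[0.1,0,0.1],"angular":[0,0,0],"claw":-1},{"slide":[0,0,0.2],"angular":[0,0,0],"claw":-1},{"slide":[0,0,0.2],"angular":[0,0,0],"claw":-1},{"slide":[0,0,0],"angular":[0,0,0],"claw":-1},{"slide":[0,0,0],"angular":[0,0,0],"claw":-1}]'
python3 -c "
from h import *
hop(496.0,28.9,37,-6.85); print(manip.sense()['ft_torque'])"
```

```text
t: 17.58
tcp_pos: [0.4959, 0.0288, 0.0412]
tool_rot: [0.998, -0.06, -0.0, 0.0]
force: [0.1, -0.0, -0.5]
finger_gap: 0.242
gripper_force: 40.3
turn [ 0.      0.0001 -0.    ] slide [ 0.01 -0.02  0.42]
[-0.05784239 -0.00685403 -0.01224468]
```

```bash
python3 -m creep '[{"slide":[0,0,0.2],"angular":[0,0,0],"claw":-1},{"slide":[0,0,0.2],"angular":[0,0,0],"claw":-1},{"slide":[0,0,0.1],"angular":[0,0,0],"claw":-1},{"slide":[0,0,0.05],"angular":[0,0,0],"claw":-1},{"slide":[0,0,0],"angular":[0,0,0],"claw":-1},{"slide":[0,0,0],"angular":[0,0,0],"claw":-1}]'
python3 -m creep '[{"slide":[0,0,0],"angular":[0,0,0],"claw":-0.1},{"slide":[0,0,0],"angular":[0,0,0],"claw":-0.1},{"slide":[0,0,0],"angular":[0,0,0],"claw":-0.1},{"slide":[0,0,0],"angular":[0,0,0],"claw":-0.1},{"slide":[0,0,-2],"angular":[0,0,0],"claw":-0.1},{"slide":[0,0,-3],"angular":[0,0,0],"claw":-0.1},{"slide":[0,0,-2],"angular":[0,0,0],"claw":0},{"slide":[0,0,0],"angular":[0,0,0],"claw":0}]'
python3 - <<'E'
from h import *
im=viewer.snapshot("top"); cv2.imwrite("pics/t6.png",im)
for c in("green","blue","red"): show(c,blobs(im,c,(225,190,410,320),.004))
hop(638.8,-81.8,50,-39.55)
E
```

```text
t: 18.08
tcp_pos: [0.4959, 0.0288, 0.0362]
tool_rot: [0.998, -0.06, 0.0, 0.0]
force: [-1.5, -1.0, 5.0]
finger_gap: 0.242
gripper_force: 41.0
t: 18.75
tcp_pos: [0.4984, 0.0286, 0.109]
tool_rot: [0.998, -0.06, 0.004, 0.0]
force: [0.8, 0.9, 0.6]
finger_gap: 0.498
gripper_force: 0.0
blue px [376.8 229.8] c [638.9 -81.9] th -39.8 rect 50.1 [45.4 76. ]
turn [-0.0012 -0.0047  0.5709] slide [17.94 -0.49  5.75]
```

```bash
python3 -m creep '[{"slide":[0,0,0],"angular":[0,0,0.1142],"claw":0},{"slide":[0,0,0],"angular":[0,0,0.1142],"claw":0},{"slide":[0,0,0],"angular":[0,0,0.1142],"claw":0},{"slide":[0,0,0],"angular":[0,0,0.1142],"claw":0},{"slide":[0,0,0],"angular":[0,0,0.1142],"claw":0},{"slide":[3.59,-0.1,0],"angular":[0,0,0],"claw":0},{"slide":[3.59,-0.1,0],"angular":[0,0,0],"claw":0},{"slide":[3.59,-0.1,0],"angular":[0,0,0],"claw":0},{"slide":[3.59,-0.1,0],"angular":[0,0,0],"claw":0},{"slide":[3.59,-0.1,0],"angular":[0,0,0],"claw":0}]'
python3 -m creep '[{"slide":[0,0,3],"angular":[0,0,0],"claw":0},{"slide":[0,0,2.8],"angular":[0,0,0],"claw":0},{"slide":[0,0,0],"angular":[0,0,0],"claw":0},{"slide":[0,0,0],"angular":[0,0,0],"claw":0},{"slide":[0,0,0],"angular":[0,0,0],"claw":0}]'
python3 -c "
from h import *
hop(638.8,-81.8,6.5,-39.6)"
```

```text
t: 19.63
tcp_pos: [0.6377, -0.0825, 0.1041]
tool_rot: [0.941, -0.338, -0.001, 0.0]
force: [1.1, 0.4, -0.1]
finger_gap: 0.498
gripper_force: 0.0
t: 20.05
tcp_pos: [0.6372, -0.0813, 0.0477]
tool_rot: [0.941, -0.338, -0.0, 0.0]
force: [-0.1, 0.3, 0.1]
finger_gap: 0.499
gripper_force: 0.0
turn [0.0003 0.0007 0.001 ] slide [ 0.15 -0.07  4.12]
```

```bash
python3 -m creep '[{"slide":[0.15,-0.07,2],"angular":[0,0,0],"claw":0},{"slide":[0,0,1.3],"angular":[0,0,0],"claw":0},{"slide":[0,0,0.8],"angular":[0,0,0],"claw":0},{"slide":[0,0,0],"angular":[0,0,0],"claw":0},{"slide":[0,0,0],"angular":[0,0,0],"claw":0}]'
python3 -m creep '[{"slide":[0,0,0],"angular":[0,0,0],"claw":-1},{"slide":[0,0,0],"angular":[0,0,0],"claw":-1},{"slide":[0,0,0],"angular":[0,0,0],"claw":-1},{"slide":[0,0,0],"angular":[0,0,0],"claw":-1},{"slide":[0,0,0],"angular":[0,0,0],"claw":-1},{"slide":[0,0,0],"angular":[0,0,0],"claw":-1},{"slide":[0,0,0],"angular":[0,0,0],"claw":-1}]' 40
python3 -c "
from h import *
s=manip.sense();print(s['tcp_pos']); hop(638.8,-81.8,7,-39.6)"
python3 -m creep '[{"slide":[0,0,-2],"angular":[0,0,0],"claw":-1},{"slide":[0,0,-3],"angular":[0,0,0],"claw":-1},{"slide":[0,0,-3],"angular":[0,0,0],"claw":-1},{"slide":[0,0,0],"angular":[0,0,0],"claw":-1},{"slide":[0,0,0],"angular":[0,0,0],"claw":-1}]'
python3 -c "
from h import *
hop(479.9,-109.9,70,-6.85)"
```

```text
t: 20.47
tcp_pos: [0.6388, -0.0818, 0.0069]
tool_rot: [0.941, -0.338, -0.0, 0.0]
force: [0.5, -0.4, 0.4]
finger_gap: 0.5
gripper_force: 0.0
t: 21.05
tcp_pos: [0.6399, -0.0823, 0.0079]
tool_rot: [0.941, -0.338, 0.001, -0.0]
force: [-0.3, 1.1, 6.1]
finger_gap: 0.24
gripper_force: 41.0
[ 0.63991487 -0.08228245  0.00793683]
turn [-0.0008 -0.0019  0.0006] slide [-0.12  0.03  0.09]
t: 21.47
tcp_pos: [0.6404, -0.0825, 0.0887]
tool_rot: [0.941, -0.338, 0.002, -0.0]
force: [0.3, -1.0, -1.2]
finger_gap: 0.248
gripper_force: 40.3
turn [-4.000e-04 -4.300e-03 -5.709e-01] slide [-15.6    4.64   1.87]
```

```bash
python3 -m creep '[{"slide":[0,0,0],"angular":[0,0,-0.1142],"claw":-1},{"slide":[0,0,0],"angular":[0,0,-0.1142],"claw":-1},{"slide":[0,0,0],"angular":[0,0,-0.1142],"claw":-1},{"slide":[0,0,0],"angular":[0,0,-0.1142],"claw":-1},{"slide":[0,0,0],"angular":[0,0,-0.1142],"claw":-1},{"slide":[-3.1,0.93,0.3],"angular":[0,0,0],"claw":-1},{"slide":[-3.1,0.93,0.3],"angular":[0,0,0],"claw":-1},{"slide":[-3.1,0.93,0.3],"angular":[0,0,0],"claw":-1},{"slide":[-3.1,0.93,0.3],"angular":[0,0,0],"claw":-1},{"slide":[-3.1,0.93,0.3],"angular":[0,0,0],"claw":-1}]'
python3 -m creep '[{"slide":[0,0,0.8],"angular":[0,0,0],"claw":-1},{"slide":[0,0,0],"angular":[0,0,0],"claw":-1},{"slide":[0,0,0],"angular":[0,0,0],"claw":-1},{"slide":[0,0,0],"angular":[0,0,0],"claw":-1}]'
python3 -c "
from h import *
hop(481.1,-110.05,52,-6.85)"
```

```text
t: 22.3
tcp_pos: [0.4769, -0.1091, 0.0705]
tool_rot: [0.998, -0.059, -0.002, -0.001]
force: [0.4, 0.0, -1.1]
finger_gap: 0.242
gripper_force: 40.3
t: 22.63
tcp_pos: [0.4811, -0.1101, 0.0635]
tool_rot: [0.998, -0.06, 0.001, 0.0]
force: [-0.1, 0.4, -0.8]
finger_gap: 0.24
gripper_force: 40.3
turn [ 0.0003 -0.0012  0.0004] slide [ 0.   -0.01  1.15]
```

```bash
python3 -m creep '[{"slide":[0,0,0.9],"angular":[0,0,0],"claw":-1},{"slide":[0,0,0.4],"angular":[0,0,0],"claw":-1},{"slide":[0,0,0.2],"angular":[0,0,0],"claw":-1},{"slide":[0,0,0],"angular":[0,0,0],"claw":-1},{"slide":[0,0,0],"angular":[0,0,0],"claw":-1}]'
python3 -c "
from h import *
hop(481.1,-110.05,38,-6.85); print(manip.sense()['ft_torque'])"
```

```text
t: 23.05
tcp_pos: [0.4797, -0.1096, 0.0485]
tool_rot: [0.998, -0.06, -0.0, -0.0]
force: [0.3, 0.0, -0.8]
finger_gap: 0.244
gripper_force: 40.3
turn [-0.0002  0.0005  0.0004] slide [0.15 0.03 1.05]
[-0.01524999  0.0576576  -0.0314777 ]
```

```bash
python3 -m creep '[{"slide":[0.14,0.03,0],"angular":[0,0,0],"claw":-1},{"slide":[0,0,0.2],"angular":[0,0,0],"claw":-1},{"slide":[0,0,0.2],"angular":[0,0,0],"claw":-1},{"slide":[0,0,0.2],"angular":[0,0,0],"claw":-1},{"slide":[0,0,0],"angular":[0,0,0],"claw":-1},{"slide":[0,0,0],"angular":[0,0,0],"claw":-1}]'
python3 -c "
from h import *
hop(481.1,-110.05,38,-6.85); print(manip.sense()['ft_torque'])"
```

```text
t: 23.55
tcp_pos: [0.4803, -0.1105, 0.0427]
tool_rot: [0.998, -0.06, -0.001, 0.0]
force: [-2.6, -3.9, -0.2]
finger_gap: 0.241
gripper_force: 40.3
turn [0.0003 0.0012 0.0004] slide [ 0.07 -0.06  0.47]
[-0.60689666  0.5144305  -0.02414889]
```

```bash
python3 -m creep '[{"slide":[-0.03,0.03,0.2],"angular":[0,0,0],"claw":-1},{"slide":[0,0,0.2],"angular":[0,0,0],"claw":-1},{"slide":[0,0,0.1],"angular":[0,0,0],"claw":-1},{"slide":[0,0,0.05],"angular":[0,0,0],"claw":-1},{"slide":[0,0,0],"angular":[0,0,0],"claw":-1},{"slide":[0,0,0],"angular":[0,0,0],"claw":-1}]'
```

```text
t: 24.05
tcp_pos: [0.4802, -0.1105, 0.0379]
tool_rot: [0.998, -0.06, -0.0, 0.0]
force: [-3.8, -2.6, 8.0]
finger_gap: 0.24
gripper_force: 41.3
```

```bash
python3 -m creep '[{"slide":[0,0,0],"angular":[0,0,0],"claw":-0.1},{"slide":[0,0,0],"angular":[0,0,0],"claw":-0.1},{"slide":[0,0,0],"angular":[0,0,0],"claw":-0.1},{"slide":[0,0,0],"angular":[0,0,0],"claw":-0.1},{"slide":[0,0,-2],"angular":[0,0,0],"claw":-0.1},{"slide":[0,0,-3],"angular":[0,0,0],"claw":-0.1},{"slide":[0,2.5,-3],"angular":[0,0,-0.09],"claw":0},{"slide":[0,3.5,0],"angular":[0,0,-0.1],"claw":0},{"slide":[0,3.5,0],"angular":[0,0,0],"claw":0},{"slide":[0,3.5,0],"angular":[0,0,0],"claw":0}]'
python3 -m creep '[{"slide":[0,3.5,0],"angular":[0,0,0],"claw":0},{"slide":[0,3.5,0],"angular":[0,0,0],"claw":0},{"slide":[0,3.5,0],"angular":[0,0,0],"claw":0},{"slide":[0,0,0],"angular":[0,0,0],"claw":0},{"slide":[0,0,0],"angular":[0,0,0],"claw":0},{"slide":[0,0,0],"angular":[0,0,0],"claw":0}]'
python3 - <<'E'
from h import *
im=viewer.snapshot("top"); cv2.imwrite("pics/t7.png",im)
for c in("green","blue","red"): show(c,blobs(im,c,(270,250,420,330),.034))
hop(439.2,-353,66,4.2)
cv2.imwrite("pics/v7.png",cv2.resize(im[245:360,270:550],None,fx=2.8,fy=2.8,interpolation=cv2.INTER_CUBIC))
E
```

```text
t: 24.88
tcp_pos: [0.482, -0.2413, 0.1182]
tool_rot: [0.999, 0.036, 0.001, 0.0]
force: [0.7, -0.1, -0.3]
finger_gap: 0.502
gripper_force: 0.0
t: 25.38
tcp_pos: [0.4883, -0.3439, 0.1167]
tool_rot: [0.999, 0.035, -0.001, -0.001]
force: [-0.3, -0.6, -0.5]
finger_gap: 0.5
gripper_force: 0.0
green px [299.3 282.7] c [504.8  99.3] th -7.25 rect 82.8 [47.  75.8]
blue px [390.3 295.7] c [ 480.1 -109.1] th -6.78 rect 83.2 [46.7 75.8]
red px [329.7 287.1] c [496.4  29.7] th -6.91 rect 83.1 [46.3 75.5]
turn [-0.0023  0.0014 -0.0023] slide [-4.98  0.62  5.08]
```

View pics/v7.png

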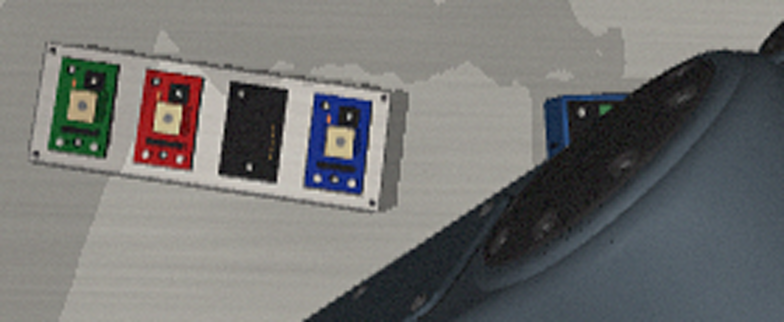

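The green, red and blue boards sit in nests 3, 2 and 0, each within 1 mm. Now the selector goes to test.

```bash
python3 -m creep '[{"slide":[-2.5,0.3,0],"angular":[0,0,0],"claw":0},{"slide":[-2.48,0.32,0],"angular":[0,0,0],"claw":0},{"slide":[0,0,2.5],"angular":[0,0,0],"claw":0},{"slide":[0,0,2.5],"angular":[0,0,0],"claw":0},{"slide":[0,0,0],"angular":[0,0,0],"claw":-1},{"slide":[0,0,0],"angular":[0,0,0],"claw":-1},{"slide":[0,0,0],"angular":[0,0,0],"claw":-1},{"slide":[0,0,0],"angular":[0,0,0],"claw":-1},{"slide":[0,0,0],"angular":[0,0,0],"claw":-1},{"slide":[0,0,0],"angular":[0,0,0],"claw":-1}]' 50
python3 -m creep '[{"slide":[0,0,0],"angular":[0,0,0],"claw":-1},{"slide":[0,0,0],"angular":[0,0,0],"claw":-1}]'
python3 -m creep '[{"slide":[0,0,0],"angular":[0,0,0.12],"claw":-1},{"slide":[0,0,0],"angular":[0,0,0.12],"claw":-1},{"slide":[0,0,0],"angular":[0,0,0.12],"claw":-1},{"slide":[0,0,0],"angular":[0,0,0.12],"claw":-1},{"slide":[0,0,0],"angular":[0,0,0.12],"claw":-1},{"slide":[0,0,0],"angular":[0,0,0.12],"claw":-1},{"slide":[0,0,0],"angular":[0,0,0.12],"claw":-1},{"slide":[0,0,0],"angular":[0,0,0.12],"claw":-1},{"slide":[0,0,0],"angular":[0,0,0.12],"claw":-1},{"slide":[0,0,0],"angular":[0,0,0.12],"claw":-1}]'
python3 -m creep '[{"slide":[0,0,0],"angular":[0,0,0],"claw":-1},{"slide":[0,0,0],"angular":[0,0,0],"claw":-1}]'
python3 -c "
from h import *
hop(439.2,-353,66,-64.6)"
```

```text
t: 26.27
tcp_pos: [0.4397, -0.3527, 0.0676]
tool_rot: [0.999, 0.035, -0.0, -0.001]
force: [1.2, 5.8, -2.5]
finger_gap: 0.119
gripper_force: 51.2
t: 26.43
tcp_pos: [0.4397, -0.3527, 0.0677]
tool_rot: [0.999, 0.035, -0.0, -0.001]
force: [1.2, 5.9, -2.3]
finger_gap: 0.115
gripper_force: 51.2
t: 27.27
tcp_pos: [0.4386, -0.3545, 0.0677]
tool_rot: [0.844, -0.537, -0.001, 0.001]
force: [-4.5, 0.5, -2.8]
finger_gap: 0.117
gripper_force: 51.1
t: 27.43
tcp_pos: [0.4386, -0.3545, 0.0676]
tool_rot: [0.846, -0.534, -0.001, 0.0]
force: [-5.2, 0.5, -1.0]
finger_gap: 0.119
gripper_force: 51.4
turn [0.0018 0.0012 0.0018] slide [-0.11 -0.11  0.16]
```

```bash
python3 -m creep '[{"slide":[0,0,0],"angular":[0,0,0],"claw":0},{"slide":[0,0,0],"angular":[0,0,0],"claw":0},{"slide":[0,0,0],"angular":[0,0,0],"claw":0},{"slide":[0,0,0],"angular":[0,0,0],"claw":0},{"slide":[0,0,-3],"angular":[0,0,0],"claw":0},{"slide":[0,0,-3],"angular":[0,0,0],"claw":0},{"slide":[0,0,-4],"angular":[0,0,0],"claw":0.2},{"slide":[0,-4,0],"angular":[0,0,0],"claw":0.2},{"slide":[0,-4,0],"angular":[0,0,0],"claw":0.2},{"slide":[0,-4,0],"angular":[0,0,0],"claw":0.2}]'
python3 -m creep '[{"slide":[0,-4,0],"angular":[0,0,-0.12],"claw":0.2},{"slide":[0,-4,0],"angular":[0,0,-0.12],"claw":0.2},{"slide":[0,-4,0],"angular":[0,0,-0.12],"claw":0.2},{"slide":[0,0,0],"angular":[0,0,-0.12],"claw":0.2},{"slide":[0,0,0],"angular":[0,0,-0.12],"claw":0.2},{"slide":[0,0,0],"angular":[0,0,-0.12],"claw":0.2},{"slide":[0,0,0],"angular":[0,0,-0.12],"claw":0.2},{"slide":[0,0,0],"angular":[0,0,0],"claw":0.2}]'
python3 - <<'E'
from h import *
im=viewer.snapshot("top"); sc=viewer.snapshot("scene"); cv2.imwrite("pics/t8.png",im); cv2.imwrite("pics/s8.png",sc)
im=cv2.imread("pics/t7.png")
k=6; x0,y0=160,245
s=cv2.resize(im[y0:350,x0:230],None,fx=k,fy=k,interpolation=cv2.INTER_CUBIC); h=cv2.cvtColor(s,cv2.COLOR_BGR2HSV)
m=cv2.inRange(h,(18,120,100),(35,255,255))
c=max(cv2.findContours(m,cv2.RETR_EXTERNAL,cv2.CHAIN_APPROX_NONE)[0],key=cv2.contourArea)
hu=cv2.convexHull(c).reshape(-1,2); w=np.array([onz("top",(u+.5)/k-.5+x0,(v+.5)/k-.5+y0,.078) for u,v in hu])*1000
r=cv2.minAreaRect(w.astype(np.float32)); print("yellow hull z78",r, cv2.boxPoints(r).round(1).tolist())
g=cv2.inRange(h,(40,60,60),(85,255,255)); c=max(cv2.findContours(g,cv2.RETR_EXTERNAL,cv2.CHAIN_APPROX_NONE)[0],key=cv2.contourArea)
w=np.array([onz("top",(u+.5)/k-.5+x0,(v+.5)/k-.5+y0,.078) for u,v in c.reshape(-1,2)])*1000
print("lcd",cv2.minAreaRect(w.astype(np.float32)))
a=np.hstack([cv2.resize(s,(400,600)),cv2.resize(im2:=cv2.resize(cv2.imread("pics/t8.png")[280:345,462:532],None,fx=8,fy=8)[:, :400],(400,600))])
cv2.imwrite("pics/v8.png",a); hop(480,200,150,-15)
E
```

```text
t: 28.27
tcp_pos: [0.5502, -0.3038, 0.1694]
tool_rot: [0.844, -0.536, 0.002, 0.0]
force: [0.9, -1.1, -0.4]
finger_gap: 0.602
gripper_force: 0.0
t: 28.93
tcp_pos: [0.6499, -0.2394, 0.1674]
tool_rot: [0.99, -0.143, 0.001, 0.0]
force: [-0.2, -0.8, 0.6]
finger_gap: 0.601
gripper_force: 0.0
yellow hull z78 ((480.43109130859375, 334.0665283203125), (33.81899642944336, 154.85610961914062), 77.2509536743164) [[401.20001220703125, 334.70001220703125], [552.2000122070312, 300.5], [559.7000122070312, 333.5], [408.6000061035156, 367.6000061035156]]
lcd ((428.50238037109375, 346.5386962890625), (22.315410614013672, 36.43840408325195), 77.76593780517578)
turn [-0.     -0.0008 -0.0304] slide [-27.77 -38.08   1.75]
```

View pics/v8.png

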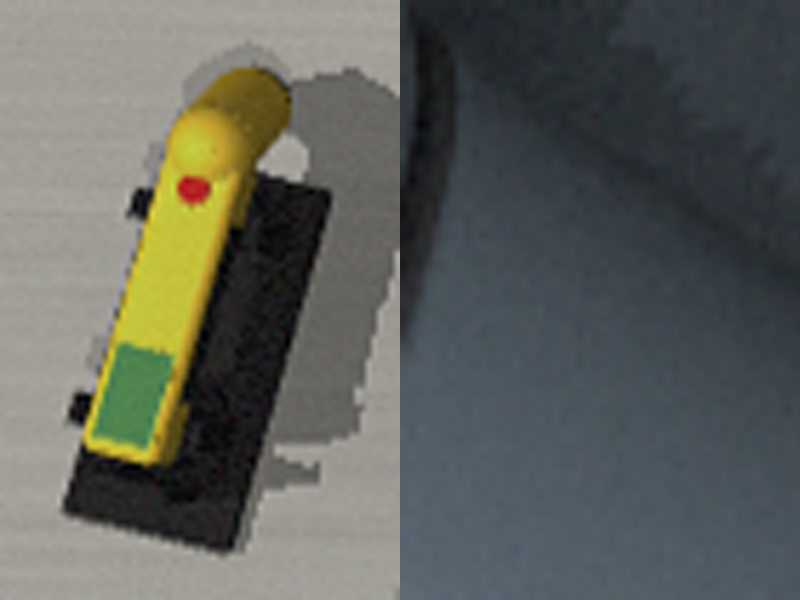

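```bash
python3 -m creep '[{"slide":[-2,-2.7,0],"angular":[0,0,-0.03],"claw":0.3},{"slide":[-2,-2.7,0],"angular":[0,0,0],"claw":0.3},{"slide":[-2,-2.7,0],"angular":[0,0,0],"claw":0.3},{"slide":[-2,-2.7,0],"angular":[0,0,0],"claw":0.3},{"slide":[-2,-2.7,0],"angular":[0,0,0],"claw":0.3},{"slide":[-2,-2.7,0],"angular":[0,0,0],"claw":0.3},{"slide":[-2,-2.7,0],"angular":[0,0,0],"claw":0.3},{"slide":[-2,-2.7,0],"angular":[0,0,0],"claw":0.3},{"slide":[-2,-2.7,0],"angular":[0,0,0],"claw":0.3},{"slide":[-2,-2.7,0],"angular":[0,0,0],"claw":0.3}]'
python3 -m creep '[{"slide":[-2,-2.7,0],"angular":[0,0,0],"claw":0.3},{"slide":[-2,-2.7,0],"angular":[0,0,0],"claw":0.3},{"slide":[-2,-2.7,0],"angular":[0,0,0],"claw":0.3},{"slide":[-2,-2.7,0],"angular":[0,0,0],"claw":0.3},{"slide":[0,0,0],"angular":[0,0,0],"claw":0.3},{"slide":[0,0,0],"angular":[0,0,0],"claw":0.3}]'
python3 - <<'E'
from h import *
im=viewer.snapshot("top"); cv2.imwrite("pics/t9.png",im)
cv2.imwrite("pics/v9.png",cv2.resize(im[240:360,260:540],None,fx=2.8,fy=2.8,interpolation=cv2.INTER_CUBIC))
for c in("green","blue","red"): show(c,blobs(im,c,(270,250,420,330),.034))
hop(475.4,336.3,120,-12.4)
E
```

```text
t: 29.87
tcp_pos: [0.5259, 0.0741, 0.1677]
tool_rot: [0.991, -0.131, 0.001, -0.0]
force: [0.6, 1.1, 0.2]
finger_gap: 0.648
gripper_force: 0.0
t: 30.37
tcp_pos: [0.4761, 0.1992, 0.1676]
tool_rot: [0.992, -0.128, 0.0, -0.0]
force: [0.6, -0.4, 1.0]
finger_gap: 0.647
gripper_force: 0.0
green px [299.3 282.7] c [504.8  99.3] th -7.34 rect 83.0 [46.8 75.8]
blue px [390.2 295.7] c [ 480.1 -108.9] th -6.68 rect 83.2 [46.5 75.7]
red px [329.5 287.2] c [496.2  30. ] th -6.67 rect 82.9 [46.4 75.6]
turn [-0.0001 -0.0012 -0.0428] slide [ -3.11 -13.46   4.76]
```

View pics/v9.png

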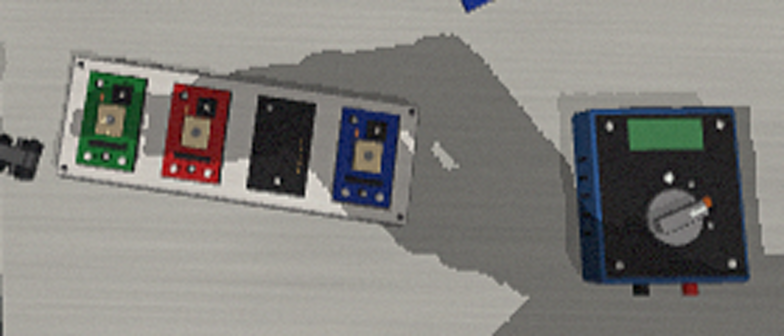

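The pointer lies at the orange dot (crop (705,207)) and all three boards are seated. Now the thermometer.

```bash
python3 -m creep '[{"slide":[-0.78,-3.36,0],"angular":[0,0,-0.043],"claw":0.35},{"slide":[-0.78,-3.36,0],"angular":[0,0,0],"claw":0.35},{"slide":[-0.78,-3.36,0],"angular":[0,0,0],"claw":0.35},{"slide":[-0.78,-3.36,0],"angular":[0,0,0],"claw":0.35},{"slide":[0,0,2.4],"angular":[0,0,0],"claw":0.35},{"slide":[0,0,2.4],"angular":[0,0,0],"claw":0.35},{"slide":[0,0,0],"angular":[0,0,0],"claw":0.35},{"slide":[0,0,0],"angular":[0,0,0],"claw":0.35},{"slide":[0,0,0],"angular":[0,0,0],"claw":0.35}]'
python3 -c "
from h import *
hop(475.4,336.3,46,-12.4)"
```

```text
t: 31.17
tcp_pos: [0.4779, 0.3349, 0.12]
tool_rot: [0.994, -0.109, 0.001, -0.0]
force: [0.5, -0.8, 0.4]
finger_gap: 0.683
gripper_force: 0.0
turn [-0.0006 -0.001  -0.0026] slide [-0.28 -0.08  7.4 ]
```

```bash
python3 -m creep '[{"slide":[-0.28,-0.08,0],"angular":[0,0,0],"claw":0.35},{"slide":[0,0,2.4],"angular":[0,0,0],"claw":0.35},{"slide":[0,0,2],"angular":[0,0,0],"claw":0.35},{"slide":[0,0,0],"angular":[0,0,0],"claw":0.35},{"slide":[0,0,0],"angular":[0,0,0],"claw":0.35}]'
python3 -c "
from h import *
hop(475.4,336.3,46,-12.4)"
```

```text
t: 31.58
tcp_pos: [0.474, 0.3368, 0.0758]
tool_rot: [0.994, -0.108, -0.0, 0.0]
force: [0.5, 0.7, 0.9]
finger_gap: 0.673
gripper_force: 0.0
turn [ 0.0002  0.0004 -0.0008] slide [0.15 0.02 2.98]
```

```bash
python3 -m creep '[{"slide":[0.14,0,1],"angular":[0,0,0],"claw":0.35},{"slide":[0,0,1],"angular":[0,0,0],"claw":0.35},{"slide":[0,0,1],"angular":[0,0,0],"claw":0.35},{"slide":[0,0,0],"angular":[0,0,0],"claw":0.35},{"slide":[0,0,0],"angular":[0,0,0],"claw":0.35}]'
python3 -m creep '[{"slide":[0,0,0],"angular":[0,0,0],"claw":-1},{"slide":[0,0,0],"angular":[0,0,0],"claw":-1},{"slide":[0,0,0],"angular":[0,0,0],"claw":-1},{"slide":[0,0,0],"angular":[0,0,0],"claw":-1},{"slide":[0,0,0],"angular":[0,0,0],"claw":-1},{"slide":[0,0,0],"angular":[0,0,0],"claw":-1},{"slide":[0,0,0],"angular":[0,0,0],"claw":-1},{"slide":[0,0,0],"angular":[0,0,0],"claw":-1}]' 70
python3 -c "
from h import *
s=manip.sense();print(s['tcp_pos'],R.from_quat(s['tool_rot']).as_euler('zyx',degrees=True));hop(475.4,336.3,46,-12.4)"
```

```text
t: 32.0
tcp_pos: [0.4748, 0.3366, 0.0445]
tool_rot: [0.994, -0.108, -0.001, 0.0]
force: [-0.1, 0.3, -0.2]
finger_gap: 0.674
gripper_force: 0.0
t: 32.67
tcp_pos: [0.4757, 0.337, 0.0458]
tool_rot: [0.994, -0.108, 0.0, -0.0]
force: [0.1, 0.4, 5.3]
finger_gap: 0.361
gripper_force: 70.0
[0.47571963 0.3370478  0.04584229] [ 1.24019571e+01  5.63795907e-02 -1.79974358e+02]
turn [-0.0006 -0.0009 -0.    ] slide [-0.02  0.08 -0.02]
```

```bash
python3 -m creep '[{"slide":[0,0,-1],"angular":[0,0,0],"claw":-1},{"slide":[0,0,-2],"angular":[0,0,0],"claw":-1},{"slide":[0,0,-2.5],"angular":[0,0,0],"claw":-1},{"slide":[0,0,-2.5],"angular":[0,0,0],"claw":-1},{"slide":[0,0,-2],"angular":[0,0,0],"claw":-1},{"slide":[0,0,0],"angular":[0,0,0],"claw":-1},{"slide":[0,0,0],"angular":[0,0,0],"claw":-1},{"slide":[0,0,0],"angular":[0,0,0],"claw":-1}]'
python3 - <<'E'
from h import *
s=manip.sense(); print(R.from_quat(s['tool_rot']).as_euler('zyx',degrees=True))
im=viewer.snapshot("scene"); cv2.imwrite("pics/s10.png",im)
cv2.imwrite("pics/v10.png",cv2.resize(im[130:270,340:500],None,fx=3.7,fy=3.7,interpolation=cv2.INTER_CUBIC))
hop(413.9,115,150,-12.4)
E
```

```text
t: 33.33
tcp_pos: [0.4742, 0.3363, 0.1443]
tool_rot: [0.994, -0.108, -0.001, 0.001]
force: [0.7, 0.2, -2.8]
finger_gap: 0.365
gripper_force: 69.4
[ 1.24084480e+01 -1.34236944e-01  1.79939174e+02]
turn [ 0.0022  0.0029 -0.0001] slide [-1.12 22.9  -0.62]
```

View pics/v10.png

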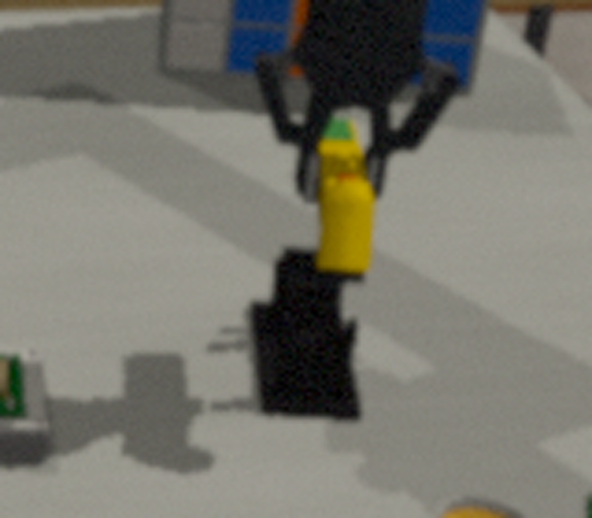

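```bash
python3 -m creep '[{"slide":[-0.16,3.27,-0.09],"angular":[0,0,0],"claw":-1},{"slide":[-0.16,3.27,-0.09],"angular":[0,0,0],"claw":-1},{"slide":[-0.16,3.27,-0.09],"angular":[0,0,0],"claw":-1},{"slide":[-0.16,3.27,-0.09],"angular":[0,0,0],"claw":-1},{"slide":[-0.16,3.27,-0.09],"angular":[0,0,0],"claw":-1},{"slide":[-0.16,3.27,-0.09],"angular":[0,0,0],"claw":-1},{"slide":[-0.16,3.27,-0.09],"angular":[0,0,0],"claw":-1},{"slide":[0,0,0],"angular":[0,0,0],"claw":-1},{"slide":[0,0,0],"angular":[0,0,0],"claw":-1},{"slide":[0,0,0],"angular":[0,0,0],"claw":-1}]'
cat >> h.py <<'E'
GR=R.from_euler("x",180,degrees=True)   # thermometer axes in tool: x same, z up
def therm(pitch=0.):
    """lens position (mm) and sight line, thermometer held 12.3 mm ahead of / 4.2 mm under its origin"""
    s=manip.sense(); Rt=R.from_quat(s["tool_rot"])*GR.inv()*R.from_euler("y",pitch,degrees=True)
    g=np.array([12.3,0,14]); o=s["tcp_pos"]*1000+Rt.apply([0,0,18.2-4.2+4.2])-Rt.apply(g)
    return o+Rt.apply([87,0,-23]), Rt.apply([.5,0,-np.sqrt(.75)]), Rt
def aim(chip,pitch=0.):
    l,d,Rt=therm(pitch); v=np.array(chip)-l; print("lens",l.round(1),"range",(v@d).round(1),"off",(v-(v@d)*d).round(1))
CH={"green":(525.9,90.4,36.5),"blue":(501.1,-117.8,36.5),"red":(517.4,20.8,36.5)}
E
python3 - <<'E'
from h import *
aim(CH["green"]); hop(413.9,115,124.6,-12.4)
im=viewer.snapshot("scene"); cv2.imwrite("pics/s11.png",im)
l,d,Rt=therm()
for s in(0,np.pi/2,np.pi,-np.pi/2):
    e=l+17*(np.cos(s)*Rt.apply([np.sqrt(.75),0,.5])+np.sin(s)*Rt.apply([0,1,0])); print(proj("scene",e/1000).round(1))
h=cv2.cvtColor(im,cv2.COLOR_BGR2HSV); m=cv2.inRange(h,(18,120,80),(35,255,255)); m[:150]=0
c=max(cv2.findContours(m,cv2.RETR_EXTERNAL,cv2.CHAIN_APPROX_NONE)[0],key=cv2.contourArea); print(cv2.boundingRect(c))
E
```

```text
t: 34.22
tcp_pos: [0.4152, 0.1158, 0.1509]
tool_rot: [0.994, -0.109, -0.001, -0.0]
force: [0.7, -0.4, -1.4]
finger_gap: 0.365
gripper_force: 70.1
lens [488.1  99.7 132.1] range 102.2 off [-12.    1.7  -7. ]
turn [-0.      0.0013 -0.0011] slide [-0.11  0.1   2.63]
[337.8 194.8]
[345.  195.4]
[338.3 195.2]
[331.1 194.6]
(332, 153, 17, 41)
```

```bash
python3 -m creep '[{"slide":[-0.11,0.1,1.3],"angular":[0,0,0],"claw":-1},{"slide":[0,0,1.3],"angular":[0,0,0],"claw":-1},{"slide":[0,0,0],"angular":[0,0,0],"claw":-1},{"slide":[0,0,0],"angular":[0,0,0],"claw":-1},{"slide":[0,0,0],"angular":[0,0,0],"claw":-1}]'
python3 - <<'E'
from h import *
aim(CH["green"]); aim(CH["green"],2); aim(CH["green"],-2); hop(413.9,115,124.6,-12.4)
im=viewer.snapshot("scene"); cv2.imwrite("pics/s12.png",im)
top=viewer.snapshot("top")
cv2.imwrite("pics/v12.png",np.hstack([cv2.resize(im[150:260,290:400],None,fx=3.6,fy=3.6,interpolation=cv2.INTER_CUBIC),cv2.resize(top[240:350,260:370],None,fx=3.6,fy=3.6,interpolation=cv2.INTER_CUBIC)]))
l,d,_=therm(); print(proj("scene",l/1000),proj("scene",np.array(CH["green"])/1000))
E
```

```text
t: 34.68
tcp_pos: [0.4143, 0.1157, 0.1257]
tool_rot: [0.994, -0.107, 0.0, -0.0]
force: [-0.1, -0.2, -0.9]
finger_gap: 0.366
gripper_force: 70.0
lens [487.3  99.8 106.9] range 80.9 off [-0.9 -0.8 -0.4]
lens [486.6  99.9 104.3] range 78.9 off [ 3.1 -1.6  1.8]
lens [487.9  99.6 109.6] range 82.7 off [-4.8  0.1 -3. ]
turn [-0.0001 -0.0003  0.0014] slide [-0.02  0.08  0.11]
[337.29955313 203.70451044] [334.96081358 236.32554639]
```

View pics/v12.png

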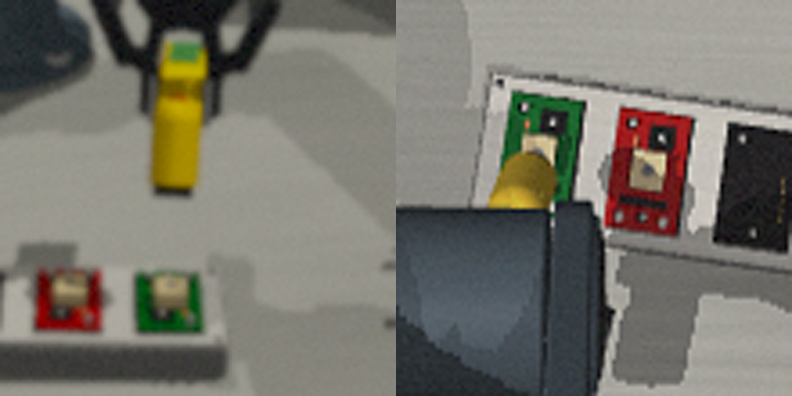

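```bash
python3 -m creep '[{"slide":[0,0,0],"angular":[0,0,0],"claw":-1},{"slide":[0,0,0],"angular":[0,0,0],"claw":-1},{"slide":[0,0,0],"angular":[0,0,0],"claw":-1},{"slide":[0,0,0],"angular":[0,0,0],"claw":-1},{"slide":[0,0,0],"angular":[0,0,0],"claw":-1},{"slide":[0,0,0],"angular":[0,0,0],"claw":-1},{"slide":[0,0,0],"angular":[0,0,0],"claw":-1},{"slide":[0,0,0],"angular":[0,0,0],"claw":-1},{"slide":[0,0,0],"angular":[0,0,0],"claw":-1},{"slide":[0,0,0],"angular":[0,0,0],"claw":-1}]'
python3 - <<'E'
from h import *
l,d,Rt=therm(); print("chip",proj("top",np.array(CH["green"])/1000))
P=np.array([proj("top",(l-d*b+17*(np.cos(s)*Rt.apply([np.sqrt(.75),0,.5])+np.sin(s)*Rt.apply([0,1,0])))/1000) for s in np.linspace(0,6.28,24) for b in(0,25)])
print("head box",P.min(0),P.max(0))
im=viewer.snapshot("top"); m=cv2.inRange(cv2.cvtColor(im,cv2.COLOR_BGR2HSV),(18,120,60),(35,255,255))[250:300,270:330]; ys,xs=np.nonzero(m); print(xs.min()+270,xs.max()+270,ys.min()+250, [ (y+250, xs[ys==y].min()+270, xs[ys==y].max()+270) for y in sorted(set(ys))][:8])
m=cv2.inRange(cv2.cvtColor(im,cv2.COLOR_BGR2HSV),(0,0,0),(180,255,60))[266:282,297:312]; n,_,st,ce=cv2.connectedComponentsWithStats(m); print(st[1:],ce[1:]+(297,266))
E
```

```text
t: 35.62
tcp_pos: [0.4139, 0.115, 0.1256]
tool_rot: [0.994, -0.108, -0.0, -0.0]
force: [0.5, 0.3, -2.6]
finger_gap: 0.362
gripper_force: 70.0
chip [303.45585991 273.49100202]
head box [288.01991652 280.93318138] [305.87703647 300.73104803]
286 304 273 [(np.int64(273), np.int64(296), np.int64(296)), (np.int64(283), np.int64(293), np.int64(300)), (np.int64(284), np.int64(291), np.int64(301)), (np.int64(285), np.int64(291), np.int64(302)), (np.int64(286), np.int64(290), np.int64(303)), (np.int64(287), np.int64(290), np.int64(303)), (np.int64(288), np.int64(289), np.int64(304)), (np.int64(289), np.int64(289), np.int64(304))]
[[ 3  4  8  9 44]
 [13  5  2 11 11]] [[303.45454545 273.59090909]
 [310.63636364 276.        ]]
```

```bash
python3 -m creep '[{"slide":[0,0,0],"angular":[0,0,0],"claw":-1},{"slide":[0,0,0],"angular":[0,0,0],"claw":-1},{"slide":[0,0,0],"angular":[0,0,0],"claw":-1},{"slide":[0,0,0],"angular":[0,0,0],"claw":-1},{"slide":[0,0,0],"angular":[0,0,0],"claw":-1},{"slide":[0,0,0],"angular":[0,0,0],"claw":-1},{"slide":[0,0,0],"angular":[0,0,0],"claw":-1},{"slide":[0,0,0],"angular":[0,0,0],"claw":-1},{"slide":[0,0,0],"angular":[0,0,0],"claw":-1},{"slide":[0,0,0],"angular":[0,0,0],"claw":-1}]'
python3 -m creep '[{"slide":[0.29,2.98,0],"angular":[0,0,0],"claw":-1},{"slide":[0.29,2.98,0],"angular":[0,0,0],"claw":-1},{"slide":[0.29,2.98,0],"angular":[0,0,0],"claw":-1},{"slide":[0.29,2.98,0],"angular":[0,0,0],"claw":-1},{"slide":[0.29,2.98,0],"angular":[0,0,0],"claw":-1},{"slide":[0.29,2.98,0],"angular":[0,0,0],"claw":-1},{"slide":[0.29,2.98,0],"angular":[0,0,0],"claw":-1},{"slide":[0,0,0],"angular":[0,0,0],"claw":-1},{"slide":[0,0,0],"angular":[0,0,0],"claw":-1},{"slide":[0,0,0],"angular":[0,0,0],"claw":-1}]'
python3 - <<'E'
from h import *
aim(CH["blue"]); hop(389.1,-93.2,124.6,-12.4)
im=viewer.snapshot("top"); cv2.imwrite("pics/t13.png",im)
for c in("green","blue","red"): show(c,blobs(im,c,(270,250,420,330),.034))
E
```

```text
t: 36.5
tcp_pos: [0.4139, 0.115, 0.1256]
tool_rot: [0.994, -0.108, -0.0, 0.0]
force: [-0.3, -0.0, -1.7]
finger_gap: 0.362
gripper_force: 70.0
t: 37.33
tcp_pos: [0.3885, -0.0928, 0.1256]
tool_rot: [0.994, -0.109, -0.0, -0.0]
force: [0.2, -0.0, -1.2]
finger_gap: 0.367
gripper_force: 70.4
lens [ 461.4 -108.9  106.7] range 81.1 off [ 0.1 -0.2  0.1]
turn [-0.0006  0.001  -0.001 ] slide [0.07 0.03 0.1 ]
green px [299.4 282.7] c [504.9  99.2] th -7.64 rect 82.5 [46.9 75.7]
blue px [389.5 293.7] c [ 484.6 -107.2] th -20.41 rect 83.2 [46.5 75.9]
red px [329.7 287.1] c [496.4  29.7] th -6.67 rect 83.2 [46.3 75.4]
```

```bash
python3 -m creep '[{"slide":[0,0,0],"angular":[0,0,0],"claw":-1},{"slide":[0,0,0],"angular":[0,0,0],"claw":-1},{"slide":[0,0,0],"angular":[0,0,0],"claw":-1},{"slide":[0,0,0],"angular":[0,0,0],"claw":-1},{"slide":[0,0,0],"angular":[0,0,0],"claw":-1},{"slide":[0,0,0],"angular":[0,0,0],"claw":-1},{"slide":[0,0,0],"angular":[0,0,0],"claw":-1},{"slide":[0,0,0],"angular":[0,0,0],"claw":-1},{"slide":[0,0,0],"angular":[0,0,0],"claw":-1},{"slide":[0,0,0],"angular":[0,0,0],"claw":-1}]'
python3 -m creep '[{"slide":[0,0,0],"angular":[0,0,0],"claw":-1},{"slide":[0,0,0],"angular":[0,0,0],"claw":-1},{"slide":[0,0,0],"angular":[0,0,0],"claw":-1},{"slide":[0,0,0],"angular":[0,0,0],"claw":-1},{"slide":[0,0,0],"angular":[0,0,0],"claw":-1},{"slide":[0,0,0],"angular":[0,0,0],"claw":-1},{"slide":[0,0,0],"angular":[0,0,0],"claw":-1},{"slide":[0,0,0],"angular":[0,0,0],"claw":-1},{"slide":[0,0,0],"angular":[0,0,0],"claw":-1},{"slide":[0,0,0],"angular":[0,0,0],"claw":-1}]'
python3 -c "
from h import *
aim(CH['blue'])"
python3 -m creep '[{"slide":[-0.27,-2.78,0],"angular":[0,0,0],"claw":-1},{"slide":[-0.27,-2.78,0],"angular":[0,0,0],"claw":-1},{"slide":[-0.27,-2.78,0],"angular":[0,0,0],"claw":-1},{"slide":[-0.27,-2.78,0],"angular":[0,0,0],"claw":-1},{"slide":[-0.27,-2.78,0],"angular":[0,0,0],"claw":-1},{"slide":[0,0,0],"angular":[0,0,0],"claw":-1},{"slide":[0,0,0],"angular":[0,0,0],"claw":-1},{"slide":[0,0,0],"angular":[0,0,0],"claw":-1}]'
python3 - <<'E'
from h import *
aim(CH["red"]); hop(405.4,45.4,124.6,-12.4)
im=viewer.snapshot("top"); cv2.imwrite("pics/t14.png",im)
for c in("green","blue","red"): show(c,blobs(im,c,(270,250,420,330),.034))
E
```

```text
t: 38.22
tcp_pos: [0.3889, -0.0932, 0.1256]
tool_rot: [0.994, -0.108, -0.0, -0.0]
force: [-0.0, 0.3, -1.6]
finger_gap: 0.365
gripper_force: 70.4
t: 39.05
tcp_pos: [0.389, -0.0931, 0.1256]
tool_rot: [0.994, -0.108, 0.0, -0.0]
force: [0.1, -0.0, -1.7]
finger_gap: 0.363
gripper_force: 70.4
lens [ 461.9 -109.2  106.8] range 81.0 off [-0.3  0.1 -0.2]
t: 39.72
tcp_pos: [0.4057, 0.0453, 0.1256]
tool_rot: [0.994, -0.108, 0.0, 0.0]
force: [0.5, -0.3, -2.3]
finger_gap: 0.362
gripper_force: 70.5
lens [478.6  29.3 106.8] range 80.7 off [-0.7  0.1 -0.4]
turn [ 0.0003 -0.0001  0.0007] slide [-0.03 -0.    0.1 ]
green px [299.3 282.8] c [504.6  99.3] th -7.39 rect 82.6 [46.9 76.5]
blue px [390.2 295.7] c [ 480.2 -108.9] th -6.94 rect 83.2 [46.7 75.8]
red px [329.6 287.3] c [496.   29.7] th -6.81 rect 83.2 [46.4 76.2]
```

```bash
python3 -m creep '[{"slide":[0,0,0],"angular":[0,0,0],"claw":-1},{"slide":[0,0,0],"angular":[0,0,0],"claw":-1},{"slide":[0,0,0],"angular":[0,0,0],"claw":-1},{"slide":[0,0,0],"angular":[0,0,0],"claw":-1},{"slide":[0,0,0],"angular":[0,0,0],"claw":-1},{"slide":[0,0,0],"angular":[0,0,0],"claw":-1},{"slide":[0,0,0],"angular":[0,0,0],"claw":-1},{"slide":[0,0,0],"angular":[0,0,0],"claw":-1},{"slide":[0,0,0],"angular":[0,0,0],"claw":-1},{"slide":[0,0,0],"angular":[0,0,0],"claw":-1}]'
python3 -m creep '[{"slide":[0,0,0],"angular":[0,0,0],"claw":-1},{"slide":[0,0,0],"angular":[0,0,0],"claw":-1},{"slide":[0,0,0],"angular":[0,0,0],"claw":-1},{"slide":[0,0,0],"angular":[0,0,0],"claw":-1},{"slide":[0,0,0],"angular":[0,0,0],"claw":-1},{"slide":[0,0,0],"angular":[0,0,0],"claw":-1},{"slide":[0,0,0],"angular":[0,0,0],"claw":-1},{"slide":[0,0,0],"angular":[0,0,0],"claw":-1},{"slide":[0,0,0],"angular":[0,0,0],"claw":-1},{"slide":[0,0,0],"angular":[0,0,0],"claw":-1}]'
python3 -c "
from h import *
aim(CH['red'])"
python3 -m creep '[{"slide":[0.06,-3.33,-0.22],"angular":[0,0,0],"claw":-1},{"slide":[0.06,-3.33,-0.22],"angular":[0,0,0],"claw":-1},{"slide":[0.06,-3.33,-0.22],"angular":[0,0,0],"claw":-1},{"slide":[0.06,-3.33,-0.22],"angular":[0,0,0],"claw":-1},{"slide":[0.06,-3.33,-0.22],"angular":[0,0,0],"claw":-1},{"slide":[0.06,-3.33,-0.22],"angular":[0,0,0],"claw":-1},{"slide":[0.06,-3.33,-0.22],"angular":[0,0,0],"claw":-1},{"slide":[0.06,-3.33,-0.22],"angular":[0,0,0],"claw":-1},{"slide":[0.06,-3.33,-0.22],"angular":[0,0,0],"claw":-1},{"slide":[0,0,0],"angular":[0,0,0],"claw":-1}]'
python3 -m creep '[{"slide":[0,0,0],"angular":[0,0,0],"claw":-1},{"slide":[0,0,0],"angular":[0,0,0],"claw":-1},{"slide":[0,0,0],"angular":[0,0,0],"claw":-1}]'
python3 -c "
from h import *
hop(475.4,336.9,46,-12.4)"
```

```text
t: 40.6
tcp_pos: [0.4056, 0.0456, 0.1256]
tool_rot: [0.994, -0.108, 0.0, -0.0]
force: [0.4, -0.0, -1.8]
finger_gap: 0.365
gripper_force: 70.5
t: 41.43
tcp_pos: [0.4056, 0.0455, 0.1256]
tool_rot: [0.994, -0.108, 0.0, -0.0]
force: [-0.5, -0.3, -1.5]
finger_gap: 0.367
gripper_force: 70.5
lens [478.6  29.5 106.8] range 80.8 off [-0.6 -0.  -0.4]
t: 42.27
tcp_pos: [0.4778, 0.3431, 0.1462]
tool_rot: [0.994, -0.106, 0.003, -0.003]
force: [1.5, -0.5, -0.4]
finger_gap: 0.366
gripper_force: 70.6
t: 42.52
tcp_pos: [0.4743, 0.3357, 0.1449]
tool_rot: [0.994, -0.108, -0.001, 0.001]
force: [-0.1, 0.7, -1.5]
finger_gap: 0.361
gripper_force: 70.6
turn [ 0.0018  0.0019 -0.0008] slide [ 0.09 -0.14  9.89]
```

```bash
python3 -m creep '[{"slide":[0.09,-0.14,2],"angular":[0,0,0],"claw":-1},{"slide":[0,0,2],"angular":[0,0,0],"claw":-1},{"slide":[0,0,2],"angular":[0,0,0],"claw":-1},{"slide":[0,0,0],"angular":[0,0,0],"claw":-1},{"slide":[0,0,0],"angular":[0,0,0],"claw":-1},{"slide":[0,0,0],"angular":[0,0,0],"claw":-1}]'
python3 -c "
from h import *
hop(475.6,337,46,-12.4)"
```

```text
t: 43.02
tcp_pos: [0.477, 0.3377, 0.0862]
tool_rot: [0.994, -0.109, 0.0, -0.0]
force: [-0.2, -0.3, -0.7]
finger_gap: 0.367
gripper_force: 70.7
turn [-0.0004 -0.0006 -0.0011] slide [-0.12  0.1   4.02]
```

```bash
python3 -m creep '[{"slide":[-0.1,0.08,1.5],"angular":[0,0,0],"claw":-1},{"slide":[0,0,1],"angular":[0,0,0],"claw":-1},{"slide":[0,0,0.7],"angular":[0,0,0],"claw":-1},{"slide":[0,0,0.3],"angular":[0,0,0],"claw":-1},{"slide":[0,0,0],"angular":[0,0,0],"claw":-1},{"slide":[0,0,0],"angular":[0,0,0],"claw":-1},{"slide":[0,0,0],"angular":[0,0,0],"claw":-1}]'
python3 -c "
from h import *
hop(475.6,337,45.8,-12.4)"
```

```text
t: 43.6
tcp_pos: [0.4757, 0.3379, 0.0509]
tool_rot: [0.994, -0.108, 0.0, -0.0]
force: [-0.2, 0.4, -1.4]
finger_gap: 0.366
gripper_force: 70.7
turn [-0.0006 -0.0008  0.    ] slide [0.01 0.09 0.51]
```

```bash
python3 -m creep '[{"slide":[0,0.06,0.2],"angular":[0,0,0],"claw":-1},{"slide":[0,0,0.2],"angular":[0,0,0],"claw":-1},{"slide":[0,0,0.1],"angular":[0,0,0],"claw":-1},{"slide":[0,0,0.05],"angular":[0,0,0],"claw":-1},{"slide":[0,0,0],"angular":[0,0,0],"claw":-1},{"slide":[0,0,0],"angular":[0,0,0],"claw":-1}]'
```

```text
t: 44.1
tcp_pos: [0.4753, 0.3371, 0.0458]
tool_rot: [0.994, -0.108, 0.0, -0.0]
force: [-0.7, -2.0, 5.4]
finger_gap: 0.36
gripper_force: 71.7
```

```bash
python3 -m creep '[{"slide":[0,0,0],"angular":[0,0,0],"claw":0.35},{"slide":[0,0,0],"angular":[0,0,0],"claw":0.35},{"slide":[0,0,0],"angular":[0,0,0],"claw":0.35},{"slide":[0,0,0],"angular":[0,0,0],"claw":0.35},{"slide":[0,0,0],"angular":[0,0,0],"claw":0.35},{"slide":[0,0,-2],"angular":[0,0,0],"claw":0.35},{"slide":[0,0,-3],"angular":[0,0,0],"claw":0.35},{"slide":[0,0,-3],"angular":[0,0,0],"claw":0.35},{"slide":[0,0,-3],"angular":[0,0,0],"claw":0.2},{"slide":[0.5,3,0],"angular":[0,0,0],"claw":0}]'
python3 -m creep '[{"slide":[0.55,3,0],"angular":[0,0,0],"claw":0},{"slide":[0.55,3,0],"angular":[0,0,0],"claw":0},{"slide":[0.55,3,0],"angular":[0,0,0],"claw":0},{"slide":[0.55,3,0],"angular":[0,0,0],"claw":0},{"slide":[0.55,3,0],"angular":[0,0,0],"claw":0},{"slide":[0.55,3,0],"angular":[0,0,0],"claw":0},{"slide":[0.55,3,0],"angular":[0,0,0],"claw":0},{"slide":[0.55,3,0],"angular":[0,0,0],"claw":0},{"slide":[0.55,3,0],"angular":[0,0,0],"claw":0},{"slide":[0.55,3,0],"angular":[0,0,0],"claw":0}]'
python3 -m creep '[{"slide":[0.55,3,0],"angular":[0,0,0],"claw":0},{"slide":[0.55,3,0],"angular":[0,0,0],"claw":0},{"slide":[0.55,3,0],"angular":[0,0,0],"claw":0},{"slide":[0.55,3,0],"angular":[0,0,0],"claw":0},{"slide":[0.55,3,0],"angular":[0,0,0],"claw":0},{"slide":[0.55,3,0],"angular":[0,0,0],"claw":0},{"slide":[0.55,3,0],"angular":[0,0,0],"claw":0},{"slide":[0.55,3,0],"angular":[0,0,0],"claw":0},{"slide":[0,0,0],"angular":[0,0,0],"claw":0},{"slide":[0,0,0],"angular":[0,0,0],"claw":0}]'
python3 - <<'E'
from h import *
im=viewer.snapshot("top"); cv2.imwrite("pics/t15.png",im)
for c in("green","blue","red"): show(c,blobs(im,c,(270,250,420,330),.034))
cv2.imwrite("pics/v15.png",cv2.resize(im[240:360,160:440],None,fx=2.8,fy=2.8,interpolation=cv2.INTER_CUBIC))
hop(438.8,-354,130,-64.6)
E
```

```text
t: 44.93
tcp_pos: [0.4787, 0.3119, 0.161]
tool_rot: [0.994, -0.106, 0.007, -0.005]
force: [1.6, -0.7, 0.8]
finger_gap: 0.501
gripper_force: 0.0
t: 45.77
tcp_pos: [0.4627, 0.0005, 0.1549]
tool_rot: [0.994, -0.108, 0.0, -0.0]
force: [1.4, 0.4, -0.1]
finger_gap: 0.498
gripper_force: 0.0
t: 46.6
tcp_pos: [0.4543, -0.2436, 0.1548]
tool_rot: [0.994, -0.11, 0.0, 0.0]
force: [-0.1, -0.1, 0.9]
finger_gap: 0.497
gripper_force: 0.0
green px [299.3 282.7] c [504.8  99.3] th -7.5 rect 82.8 [46.9 75.8]
blue px [390.3 295.7] c [ 480.  -109.1] th -6.97 rect 83.2 [46.6 75.9]
red px [329.6 287.2] c [496.3  29.8] th -7.13 rect 83.2 [46.5 75.6]
turn [-4.000e-04  1.300e-03  9.095e-01] slide [9.48 6.16 2.46]
```

View pics/v15.png

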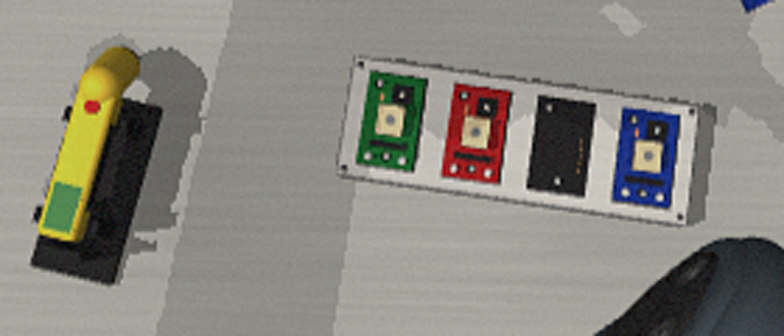

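The thermometer is back in its stand, level as before, and the boards are seated. Now the selector goes off.

```bash
python3 -m creep '[{"slide":[0,0,0],"angular":[0,0,0.1137],"claw":0},{"slide":[0,0,0],"angular":[0,0,0.1137],"claw":0},{"slide":[0,0,0],"angular":[0,0,0.1137],"claw":0},{"slide":[0,0,0],"angular":[0,0,0.1137],"claw":0},{"slide":[0,0,0],"angular":[0,0,0.1137],"claw":0},{"slide":[0,0,0],"angular":[0,0,0.1137],"claw":0},{"slide":[0,0,0],"angular":[0,0,0.1137],"claw":0},{"slide":[0,0,0],"angular":[0,0,0.1137],"claw":0},{"slide":[3.16,2.05,0],"angular":[0,0,0],"claw":0},{"slide":[3.16,2.05,0],"angular":[0,0,0],"claw":0}]'
python3 -m creep '[{"slide":[3.16,2.05,0],"angular":[0,0,0],"claw":0},{"slide":[0,0,2.4],"angular":[0,0,0],"claw":0},{"slide":[0,0,0],"angular":[0,0,0],"claw":0},{"slide":[0,0,0],"angular":[0,0,0],"claw":0},{"slide":[0,0,0],"angular":[0,0,0],"claw":0}]'
python3 -c "
from h import *
hop(438.8,-354,67,-64.6)"
```

```text
t: 47.48
tcp_pos: [0.4445, -0.313, 0.1548]
tool_rot: [0.847, -0.531, -0.001, -0.001]
force: [1.5, -0.9, 0.5]
finger_gap: 0.499
gripper_force: 0.0
t: 47.9
tcp_pos: [0.4395, -0.3518, 0.1309]
tool_rot: [0.846, -0.533, -0.001, -0.0]
force: [0.2, -0.2, 0.5]
finger_gap: 0.503
gripper_force: 0.0
turn [0.0003 0.0022 0.0031] slide [0.17 0.16 6.39]
```

```bash
python3 -m creep '[{"slide":[0.17,0.12,2.4],"angular":[0,0,0],"claw":0},{"slide":[0,0,2.4],"angular":[0,0,0],"claw":0},{"slide":[0,0,1.5],"angular":[0,0,0],"claw":0},{"slide":[0,0,0],"angular":[0,0,0],"claw":0},{"slide":[0,0,0],"angular":[0,0,0],"claw":-1},{"slide":[0,0,0],"angular":[0,0,0],"claw":-1},{"slide":[0,0,0],"angular":[0,0,0],"claw":-1},{"slide":[0,0,0],"angular":[0,0,0],"claw":-1},{"slide":[0,0,0],"angular":[0,0,0],"claw":-1},{"slide":[0,0,0],"angular":[0,0,0],"claw":-1}]' 50
python3 -m creep '[{"slide":[0,0,0],"angular":[0,0,0],"claw":-1},{"slide":[0,0,0],"angular":[0,0,0],"claw":-1}]'
python3 -m creep '[{"slide":[0,0,0],"angular":[0,0,-0.12],"claw":-1},{"slide":[0,0,0],"angular":[0,0,-0.12],"claw":-1},{"slide":[0,0,0],"angular":[0,0,-0.12],"claw":-1},{"slide":[0,0,0],"angular":[0,0,-0.12],"claw":-1},{"slide":[0,0,0],"angular":[0,0,-0.12],"claw":-1},{"slide":[0,0,0],"angular":[0,0,-0.12],"claw":-1},{"slide":[0,0,0],"angular":[0,0,-0.12],"claw":-1},{"slide":[0,0,0],"angular":[0,0,-0.12],"claw":-1},{"slide":[0,0,0],"angular":[0,0,-0.12],"claw":-1},{"slide":[0,0,0],"angular":[0,0,-0.12],"claw":-1}]'
python3 -m creep '[{"slide":[0,0,0],"angular":[0,0,0],"claw":-1},{"slide":[0,0,0],"angular":[0,0,0],"claw":-1},{"slide":[0,0,0],"angular":[0,0,0],"claw":0},{"slide":[0,0,0],"angular":[0,0,0],"claw":0},{"slide":[0,0,0],"angular":[0,0,0],"claw":0},{"slide":[0,0,0],"angular":[0,0,0],"claw":0},{"slide":[0,0,-3],"angular":[0,0,0],"claw":0},{"slide":[0,0,-3],"angular":[0,0,0],"claw":0},{"slide":[0,0,-3],"angular":[0,0,0],"claw":0},{"slide":[0,-4,0],"angular":[0,0,0],"claw":0}]'
python3 -m creep '[{"slide":[2,-3,0],"angular":[0,0,0],"claw":0},{"slide":[2,-3,0],"angular":[0,0,0],"claw":0},{"slide":[2,-3,0],"angular":[0,0,0],"claw":0},{"slide":[2,-3,0],"angular":[0,0,0],"claw":0},{"slide":[2,-3,0],"angular":[0,0,0],"claw":0},{"slide":[2,-3,0],"angular":[0,0,0],"claw":0},{"slide":[2,-3,0],"angular":[0,0,0],"claw":0},{"slide":[0,-3,0],"angular":[0,0,0],"claw":0},{"slide":[0,-3,0],"angular":[0,0,0],"claw":0},{"slide":[0,-3,0],"angular":[0,0,0],"claw":0}]'
python3 - <<'E'
from h import *
im=viewer.snapshot("top"); cv2.imwrite("pics/t16.png",im); cv2.imwrite("pics/v16.png",im[200:360,150:550])
E
```

```text
t: 48.73
tcp_pos: [0.4397, -0.3565, 0.0696]
tool_rot: [0.846, -0.534, 0.001, 0.0]
force: [-1.4, 1.1, 6.1]
finger_gap: 0.119
gripper_force: 50.5
t: 48.9
tcp_pos: [0.4397, -0.3565, 0.0696]
tool_rot: [0.846, -0.534, 0.001, 0.0]
force: [-1.2, 0.7, 6.5]
finger_gap: 0.118
gripper_force: 50.5
t: 49.73
tcp_pos: [0.4418, -0.3526, 0.0696]
tool_rot: [0.999, 0.038, 0.003, -0.002]
force: [8.5, 11.9, 9.0]
finger_gap: 0.116
gripper_force: 51.0
t: 50.57
tcp_pos: [0.4416, -0.3271, 0.1641]
tool_rot: [0.999, 0.034, 0.007, 0.009]
force: [1.8, -1.2, 0.4]
finger_gap: 0.495
gripper_force: 0.0
t: 51.4
tcp_pos: [0.5538, -0.0055, 0.1577]
tool_rot: [0.999, 0.037, -0.0, 0.0]
force: [1.4, 0.6, -0.1]
finger_gap: 0.5
gripper_force: 0.0
```

View pics/v16.png

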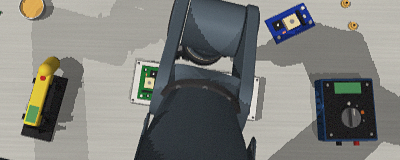

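```bash
python3 -m creep '[{"slide":[0,-3,-1],"angular":[0,0,0],"claw":0},{"slide":[0,-3,0],"angular":[0,0,0],"claw":0},{"slide":[0,-3,0],"angular":[0,0,0],"claw":0},{"slide":[0,-3,0],"angular":[0,0,0],"claw":0},{"slide":[0,-3,0],"angular":[0,0,0],"claw":0},{"slide":[0,-3,0],"angular":[0,0,0],"claw":0},{"slide":[0,-3,0],"angular":[0,0,0],"claw":0},{"slide":[0,-3,0],"angular":[0,0,0],"claw":0},{"slide":[0,0,0],"angular":[0,0,0],"claw":0},{"slide":[0,0,0],"angular":[0,0,0],"claw":0}]'
python3 - <<'E'
from h import *
im=viewer.snapshot("top"); cv2.imwrite("pics/t17.png",im)
for c in("green","blue","red"): show(c,blobs(im,c,(270,250,420,330),.034))
a=cv2.resize(im[280:345,462:532],None,fx=5,fy=5,interpolation=cv2.INTER_CUBIC); b=cv2.resize(im[245:330,270:420],None,fx=3,fy=3,interpolation=cv2.INTER_CUBIC)
o=np.zeros((325,800,3),np.uint8); o[:325,:350]=a; o[:255,350:800]=b; cv2.imwrite("pics/v17.png",o)
E
```

```text
t: 52.28
tcp_pos: [0.5358, 0.2337, 0.1678]
tool_rot: [0.999, 0.038, 0.0, 0.0]
force: [0.3, 0.4, -1.1]
finger_gap: 0.501
gripper_force: 0.0
green px [299.3 282.7] c [504.9  99.3] th -7.62 rect 83.0 [46.8 75.8]
blue px [390.2 295.7] c [ 480.2 -108.9] th -6.84 rect 83.3 [46.4 75.8]
red px [329.6 287.1] c [496.5  29.9] th -6.84 rect 83.1 [46.5 75.7]
```

View pics/v17.png

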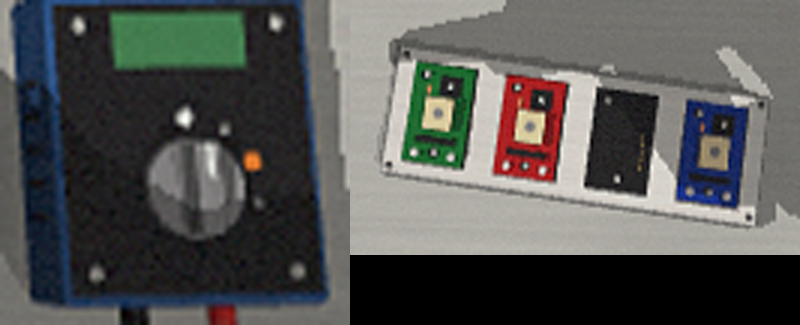

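```bash
python3 -c "
from station import ticket
print(ticket.sign_off())"
```

```text
the job is handed in; nothing more can be done
None
```

I handed the job in at about 52 s: the green, red and blue boards are seated (no yellow board was there), their chips were measured in the order green, blue, red, the thermometer is back in its stand, and the supply is off. No verdict was returned.

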